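# Clamp a power module in the ratchet bench clamp

## Task

Slide the finned aluminium power module along the clamp's bed, without lifting it, until it sits square between the jaws and all the way against the black back stop. Then squeeze the red trigger towards the black pistol grip, letting it spring back each time, until the sliding jaw grips the module firmly against the fixed jaw; never push the sliding jaw itself, stop as soon as the trigger becomes stiff so that the module is not crushed, leave the trigger released, and leave the meter, the jar and the screwdriver alone.

Things in the scene. Friction and masses are not known exactly. Their poses are not given: they have to be found in the camera images.
- clamp: Bench clamp fixed to the table. Origin on the table top; own x = direction in which work is fed in (away from the robot), y from trigger end to fixed jaw, z up. In this frame, mm: flat aluminium bed x -165 to 45, y -30 to 175, top at z 12; grey ratchet housing x -27 to 27, y -175 to -90, top z 98. The jaw's toothed rod (z 30 to 44) sticks out behind the housing to y -281.
- throat (a point): Spot on the bed top straight below the module's centre once it is clamped as it should be: clamp x 0, y 90, z 12 mm. Axes as the clamp's.
- back_stop (a point): Middle of the front (-x) face of the black back stop standing on the bed: clamp x 30, y 75 mm. The stop is 100 mm long in y, 12 thick, its top at z 40 mm. Axes as the clamp's.
- fixed_jaw_face (a point): Middle of the rubber gripping face (looks to -y) of the grey fixed jaw: clamp x 0, y 140, z 41 mm. The jaw is 60 mm wide in x, its top at z 70 mm. Axes as the clamp's.
- jaw: Sliding jaw: grey plate 50 x 10 x 50 mm (top at z 66 mm) on a toothed rod, origin in its middle, axes as the clamp's. Moves only along +y; the ratchet keeps what is gained, less up to 4 mm of settling back to the nearest tooth, and cannot be undone. It starts with 140 to 160 mm between its pad and the fixed jaw.
- pad_face (a point): Fixed to the sliding jaw, 33 mm ahead of its plate: where the face of its black sprung pad (50 x 46 mm) is while nothing presses it. Against the work the pad gives up to 18 mm: about 5 N to start, then 0.8 N per mm, then hard. Firmly gripped: pad pushed in by 5 to 14 mm, that is this point at clamp y 45 to 54 mm with the module home (face at y 40).
- trigger (a joint): Red trigger's angle in rad: 0 released, 0.4 fully squeezed (end stop). A spring returns it when let go. A full squeeze moves the jaw about 15 mm while it runs free, less under load, so several are needed; let it right out to 0 each time to take the next bite. Once the module meets the fixed jaw it stiffens, in most cases well before the end stop.
- trigger_front (a point): On the front (+y) face of the red trigger, mid-width, 114 mm above its pivot. Upright lever 28 mm wide in x, 10 thick, pivot (along x) at clamp y -120, z 102 mm, top z 236. Released it leans 0.2 rad to +y (this point at y -92, z 214); a full squeeze swings it 45 mm to -y. Push here: 5 to 10 N while the jaw runs free; 16 to 19 N in a slow squeeze: firm grip; over 22 N crushes.
- grip_top (a point): Top centre (z 195 mm) of the fixed black pistol grip behind the trigger: upright post 26 mm wide in x, 16 thick in y, clamp y -166 to -150 mm. The trigger is squeezed towards it. Axes as the clamp's.
- module_centre (a point): Centre, half-way up, of the power module: aluminium case 60 (x) x 100 (y) x 40 mm high, dark fins 8 mm higher on top, brass sockets on the -x face, 0.22 to 0.45 kg. Loose on the bed, within 0.1 rad of square, 85 to 115 mm short of the back stop; its 100 mm go along y between the jaws, and the jaw then pushes it along y to the fixed jaw. Axes as the clamp's when square.
- module: The same module; origin at the centre of its underside.
- meter: Bystander: yellow hand meter lying flat, 160 x 80 x 40 mm; origin under its centre.
- jar: Bystander: brown glass jar with white lid, 70 mm across, 90 mm high; origin under its centre.
- driver: Bystander: screwdriver with green handle lying flat, 200 mm long; origin under its middle.
There are look-alikes about, which are no part of the job. Leave any green look-alike of the module alone.

How it is judged:
By the outcome, as a careful person would: the job done as asked, in the order asked, and still so for the second after the job is handed in, with the robot touching nothing.
It also fails if it takes over 72 s, if anything falls off the work surface, if the arm or the gripper's body presses on something with over 40 N, if the wrist force passes 120 N, or if a joint passes its speed limit or range.

## Robot

A 6-joint arm with a two-finger parallel gripper is mounted at the origin on the work surface. World frame = base frame: x ahead of the robot, y to its left, z up, the work surface at z = 0. Lengths are in mm, angles in rad, forces in N, time in s.
With the tool pointing down it reaches from about 400 to 925 mm from the base axis. Payload 12.5 kg.
Tool frame: the origin (TCP) lies between the finger pads; the fingertips stand 11 mm ahead of it and the grasp point (between the pads) lies 8 mm behind it; y points along the fingers, x is the direction in which the jaws open and shut, and the axes are right-handed (so a half turn about y gives the same grasp; the last joint's range is limited). The gripper opens to 95 mm and grips with 3 to 60 N. Pads are 20 mm wide; open, the fingers measure 119 mm over their backs; the gripper's body (75 mm by 180 mm) begins 59 mm behind the grasp point.
Start: joints at [-1.344, 0.491, 1.559, -0, 1.092, -0.106], TCP at [204.205, -590.716, 225.661] pointing down, gripper open.
Joint ranges: [-3.1, 3.1], [-0.84, 2.19], [0.05, 2.79], [-1.13, 4.28], [0.06, 2.93], [-2.69, 2.69]. Speed limits (rad/s): [2.22, 2.22, 2.79, 3.14, 3.14, 3.14].

## Interface

Orientations are given as [roll, pitch, yaw] about the fixed x, y, z axes, in that order (R = Rz(yaw) Ry(pitch) Rx(roll)).
In Python, from cell import env gives the robot as it stands.
- The arm moves only by the tool jog_arm, never from a script. Its argument "series" is a list of rows, each an object of numbers: "dx", "dy", "dz": the shift along the world's x, y, z in m; "rx", "ry", "rz": the turn, a rotation vector about the world's x, y, z in degrees; "gripper": the opening, from 0 (shut) to 1 (fully open). A call has 1 to 12 rows; each row shifts and turns the commanded pose from where the row before left it; what a row does not reach is not made up. A row lasts 1/10 s, in which the tool goes at most 50 mm and 8.59 degrees, less where a joint would pass 70% of its speed; a pose out of reach is approached as far as the arm can. A call is refused whole if a number of a shift passes 0.05 or a number of a turn 8.59, either way. A call with a gripper value outside its range is refused whole. The fingers move at their own pace and stop on an object; the grip force is fixed at half the most. Time passes only in rows, so rows that do not move let the fingers close. It gives the time, the measured TCP pose, the force and the opening at its end, in the units of the state.
- env.state(): the state, without advancing time (a new reading comes with each control period).
- env.read_camera(name): name is "scene" or "top"; returns the picture (384x512x3 uint8, red, green, blue); there is no depth.
- env.camera_info(name): a dict with "camera_matrix" (3x3 intrinsics, pixels), "R" (3x3) and "t" (3): a world point X has camera coordinates R X + t. Camera axes: x right, y down, z forward; pixel columns grow to the right and rows downward; lengths in mm; the calibration is good to about 2 mm. A picture is of the moment at which its call begins. camera_info takes no time and is no camera call.
- env.job_done(): hands the job in, once; it reports no verdict.
The state is a dict: "t": time; "joints": joint angles; "qvel": joint speeds; "tau": joint torques, N m; "eef_pos": TCP position; "tcp_rot": TCP orientation; "ft_force": force on the tool from outside, world axes, zero at the start; "moment": the same for the moment, N m; "opening": opening from 0.0 (shut) to 1.0 (fully open).
Only numpy, scipy, OpenCV 4.12 (cv2) and the standard library are available. Lean on these libraries where they do the work, as an engineer would, in place of code of your own. Each camera call takes 0.05 s, during which the arm holds its last target.

## Working session

There is one attempt and no reset: what is moved stays moved. The work goes in short steps, Python scripts to look and compute and a tool call to move; the robot and the scene stay as the last step left them, time stands still between calls to the robot, and variables do not carry over. Pictures are saved under pics/ and viewed, and the job is handed in when it is done.

Besides the shell and the picture viewer there is one more tool, called after "Request:" as name([rows], argument=value, ...), one row to a line, values as JSON. jog_arm: Moves the arm, as the interface text tells. Its arguments: {"type":"object","properties":{"series":{"type":"array"}},"required":["series"]}

```bash
mkdir -p pics; ls; python3 - <<'E'
from cell import env
import cv2
for n in("scene","top"):
    im=env.read_camera(n); cv2.imwrite(f"pics/{n}0.png",im[:,:,::-1]); c=env.camera_info(n); print(n,c)
print(env.state())
E
```

```text
pics
scene {'camera_matrix': array([[380.66895785,   0.        , 251.98478422],
       [  0.        , 380.66895785, 199.34555931],
       [  0.        ,   0.        ,   1.        ]]), 'R': array([[-0.35158406,  0.93612583, -0.00755452],
       [ 0.80648176,  0.29877575, -0.51021586],
       [-0.47536914, -0.18547634, -0.8600132 ]]), 't': array([ 167.21937447, -407.02836236, 1691.77671329])}
top {'camera_matrix': array([[462.67427022,   0.        , 251.56035078],
       [  0.        , 462.67427022, 185.7640097 ],
       [  0.        ,   0.        ,   1.        ]]), 'R': array([[ 6.67136229e-03, -9.99977663e-01,  4.07545321e-04],
       [-9.97392922e-01, -6.68340171e-03, -7.18518752e-02],
       [ 7.18529940e-02,  7.28670730e-05, -9.97415230e-01]]), 't': array([  24.53657887,  557.28797573, 1586.74390539])}
{'t': 0.1, 'joints': array([-1.34361277e+00,  4.91488223e-01,  1.55937873e+00,  7.86342158e-06,
        1.09169037e+00, -1.05615325e-01]), 'qvel': array([-3.67766755e-04, -2.13547117e-03, -3.31956544e-03,  1.97299218e-03,
        6.04832344e-04, -2.02939845e-05]), 'tau': array([ 2.81489214e-03, -6.13622117e+01, -2.58607596e+01,  6.94394298e-02,
        4.70289204e-02, -6.59904276e-05]), 'eef_pos': array([ 204.15059464, -590.5096206 ,  225.13041514]), 'tcp_rot': array([-1.57068770e+00,  9.58550849e-04, -1.23800102e+00]), 'ft_force': array([ 0.51409267, -0.20687728, -0.30467739]), 'moment': array([ 0.00853662, -0.01192579, -0.01631651]), 'opening': 1.0028073317820632}
```

View pics/scene0.png

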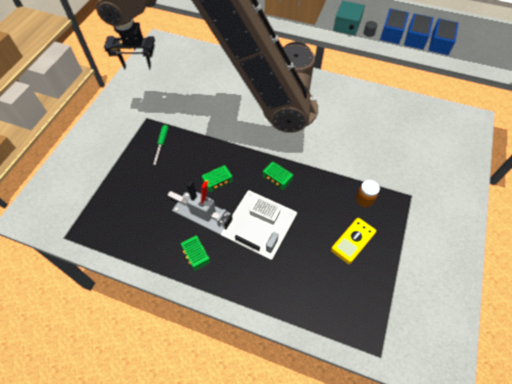

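View pics/top0.png

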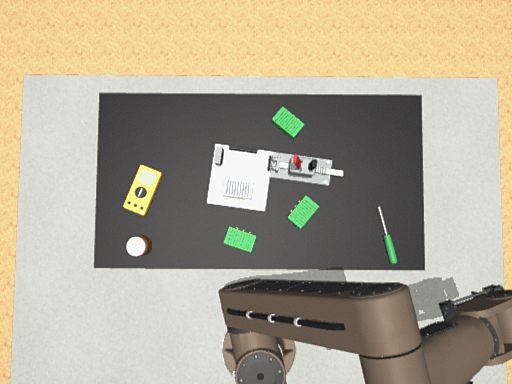

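```bash
python3 - <<'E'
import cv2
im=cv2.imread("pics/top0.png"); c=im[130:225,195:355]; cv2.imwrite("pics/top0c.png",cv2.resize(c,None,fx=5,fy=5,interpolation=cv2.INTER_CUBIC))
im=cv2.imread("pics/scene0.png"); c=im[160:265,160:310]; cv2.imwrite("pics/scene0c.png",cv2.resize(c,None,fx=5,fy=5,interpolation=cv2.INTER_CUBIC))
E
```

```text
(no output)
```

View pics/top0c.png

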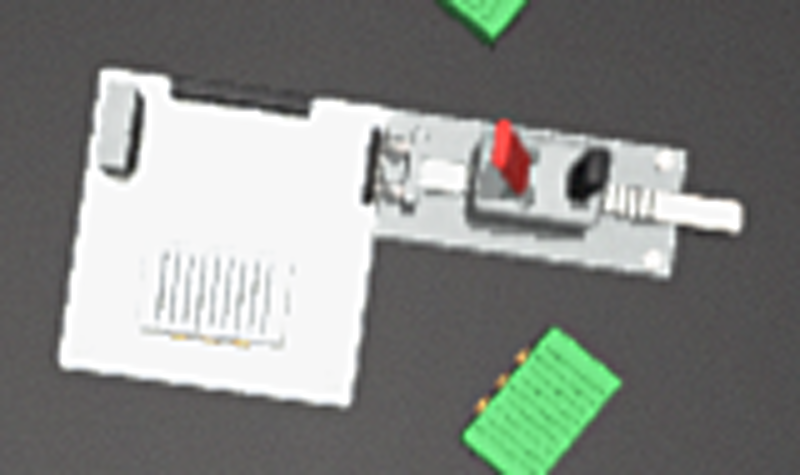

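View pics/scene0c.png

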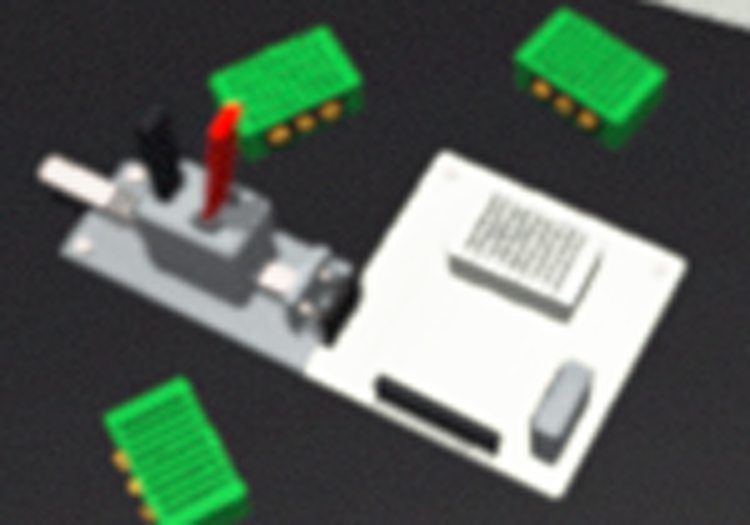

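```bash
cat > h.py <<'E'
import numpy as np, cv2
from scipy.optimize import least_squares
from cell import env
CI={n:env.camera_info(n) for n in("scene","top")}
def proj(n,P):
    c=CI[n]; q=np.atleast_2d(P)@c["R"].T+c["t"]; q=q@c["camera_matrix"].T; return q[:,:2]/q[:,2:]
def ray_at_z(n,uv,z):
    c=CI[n]; d=c["R"].T@np.linalg.inv(c["camera_matrix"])@np.array([uv[0],uv[1],1.]); o=-c["R"].T@c["t"]; return o+d*(z-o[2])/d[2]
def T(p,L):
    x,y,a=p; L=np.atleast_2d(L); c,s=np.cos(a),np.sin(a); return np.c_[x+c*L[:,0]-s*L[:,1],y+s*L[:,0]+c*L[:,1],L[:,2]]
def fit(obs,p0):
    def f(p): return np.concatenate([(proj(n,T(p,[L]))[0]-uv) for n,L,uv in obs])
    return least_squares(f,p0,loss="soft_l1",f_scale=0.5)
def crop(n,x0,y0,f): return lambda u,v:np.array([(u+.5)/f-.5+x0,(v+.5)/f-.5+y0])
E
python3 - <<'E'
from h import *
t=crop("top",195,130,5); s=crop("scene",160,160,5)
o=[("top",(45,175,12),t(102,70)),("top",(-165,175,12),t(60,368)),("top",(-165,-30,12),t(352,405)),
("scene",(-165,-30,12),s(445,150)),("scene",(-165,175,12),s(687,263)),("scene",(45,175,12),s(560,498)),("scene",(45,-30,12),s(305,370))]
for sel in("top","scene",""):
    r=fit([q for q in o if sel in q[0]],[600,0,-0.1]); print(sel,r.x,r.fun.round(2))
p=r.x; np.save("clamp.npy",p)
for n,L in dict(throat=(0,90,12),trig=(0,-92,214),trigtop=(0,-120,102),grip=(0,-158,195),bs=(30,75,12),bstopL=(30,125,40),bstopR=(30,25,40),jawtop=(0,140,70)).items():
    w=T(p,[L])[0]; a=(proj("top",w)[0]-[195,130])*5;b=(proj("scene",w)[0]-[160,160])*5
    print(n,w.round(1),a.round(),b.round())
# fine crops, contrast
im=cv2.imread("pics/top0.png")[170:205,210:265]; cv2.imwrite("pics/m_t.png",cv2.resize(np.clip((im.astype(float)-200)*4.6,0,255).astype("uint8"),None,fx=14,fy=14,interpolation=cv2.INTER_CUBIC))
im=cv2.imread("pics/scene0.png")[190:230,240:290]; cv2.imwrite("pics/m_s.png",cv2.resize(im,None,fx=14,fy=14,interpolation=cv2.INTER_CUBIC))
E
```

```text
top [ 6.38534520e+02 -9.98089144e+00 -1.24682178e-01] [-0.11  0.11  0.05 -0.22  0.05  0.1 ]
scene [640.40915592  -7.56380999  -6.42026748] [ 0.02  0.3   0.21 -0.13 -0.12 -0.14 -0.09  0.03]
 [ 6.39326162e+02 -8.68656324e+00 -1.27840517e-01] [-0.41 -0.26 -0.44 -0.63 -0.47 -0.12 -0.54 -0.11 -0.18 -0.97 -0.01 -0.86
 -0.2  -0.22]
throat [650.8  80.6  12. ] [209. 146.] [479. 387.]
trig [627.6 -99.9 214. ] [493. 143.] [230. 135.]
trigtop [ 624.  -127.7  102. ] [519. 171.] [213. 205.]
grip [ 619.2 -165.4  195. ] [595. 161.] [148. 111.]
bs [678.6  61.9  12. ] [236. 107.] [441. 412.]
bstopL [685.  111.5  40. ] [163.  91.] [504. 427.]
bstopR [672.3  12.3  40. ] [307. 110.] [377. 365.]
jawtop [657.2 130.2  70. ] [133. 125.] [544. 382.]
```

View pics/m_t.png

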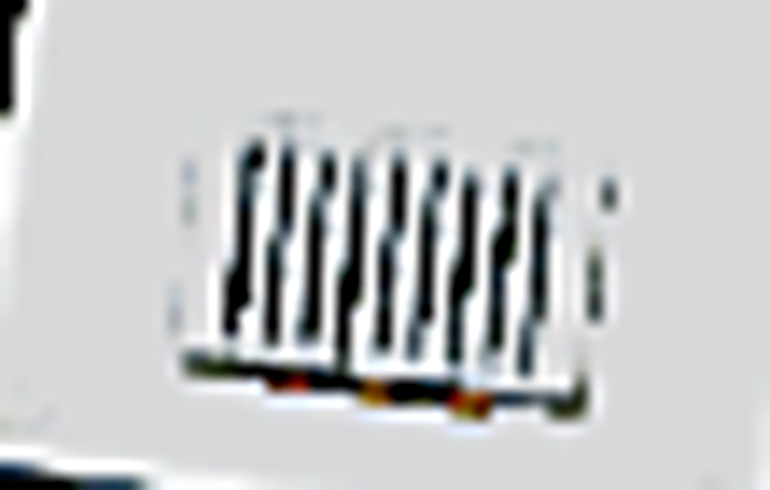

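View pics/m_s.png

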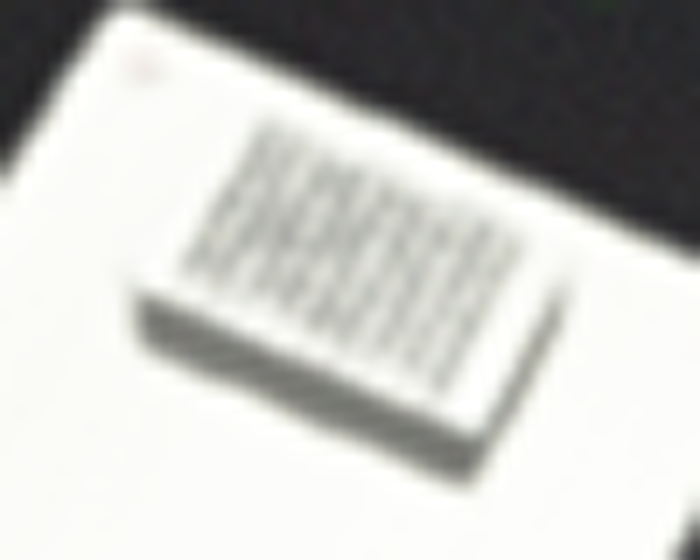

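```bash
python3 - <<'E'
from h import *
t=crop("top",210,170,14); s=crop("scene",240,190,14)
o=[("top",(-30,50,52),t(183,355)),("top",(-30,-50,52),t(583,388)),("top",(-30,-50,12),t(578,415)),("top",(-30,50,12),t(187,374)),
("scene",(30,-50,52),s(135,292)),("scene",(30,50,52),s(478,436)),("scene",(30,-50,12),s(148,342)),("scene",(30,50,12),s(467,488)),("scene",(-30,50,52),s(566,280))]
c=np.load("clamp.npy");print(c)
for sel in("top","scene",""):
    r=fit([q for q in o if sel in q[0]],[560,80,-.13]); x=r.x;x[2]=(x[2]+np.pi)%(2*np.pi)-np.pi
    print(sel,x,r.fun.round(2))
    d=x[:2]-c[:2];k,sn=np.cos(c[2]),np.sin(c[2]);print(" in clamp",k*d[0]+sn*d[1],-sn*d[0]+k*d[1],x[2]-c[2])
E
```

```text
[ 6.39326162e+02 -8.68656324e+00 -1.27840517e-01]
top [ 5.47320571e+02  7.58719319e+01 -8.97931280e-02] [-0.57  0.33  0.15  0.8   0.51 -0.61 -0.13 -0.44]
 in clamp -102.03536173346957 72.13842747413787 0.03804738848765707
scene [ 5.49081419e+02  7.86376540e+01 -1.49555542e-01] [-0.22 -1.45 -0.07  0.21 -0.99  0.27  0.26  1.58  1.34 -1.6 ]
 in clamp -100.6414921688624 75.10607503511332 -0.021715025907780544
 [ 5.47968358e+02  7.60157366e+01 -9.88346613e-02] [-0.67 -0.01  0.02  0.73  0.38 -0.67 -0.23 -0.76 -0.74 -1.21  0.04 -0.67
 -1.5   0.51  0.36  0.72  0.67 -2.79]
 in clamp -101.41119466700107 72.36364667963127 0.029005855230883365
```

Request:
jog_arm([
  {"dx":0.017,"dy":0.042,"rz":-1.65,"gripper":0.75},
  {"dx":0.017,"dy":0.042,"rz":-1.65},
  {"dx":0.017,"dy":0.042,"rz":-1.65},
  {"dx":0.017,"dy":0.042,"rz":-1.65},
  {"dx":0.017,"dy":0.042,"rz":-1.65},
  {"dx":0.017,"dy":0.042,"rz":-1.65},
  {"dx":0.017,"dy":0.042,"rz":-1.65},
  {"dx":0.017,"dy":0.042,"rz":-1.65},
  {"dx":0.017,"dy":0.042,"rz":-1.65},
  {"dx":0.017,"dy":0.042,"rz":-1.65},
  {"dx":0.017,"dy":0.042,"rz":-1.65},
  {"dx":0.017,"dy":0.042,"rz":-1.65},
])

```text
$.series[0]: bad value
```

```bash
cat >> h.py <<'E'
C=np.array([639.3,-8.7,-0.127])
from scipy.spatial.transform import Rotation as Ro
def cl(w):
    d=np.array(w[:2])-C[:2];k,s=np.cos(C[2]),np.sin(C[2]);return np.array([k*d[0]+s*d[1],-s*d[0]+k*d[1],w[2]])
def st():
    s=env.state(); f=s["ft_force"]; k,sn=np.cos(C[2]),np.sin(C[2])
    print("t",s["t"],"tcp",s["eef_pos"].round(1),"rot",s["tcp_rot"].round(3),"clamp",cl(s["eef_pos"]).round(1),"Fcl",np.round([k*f[0]+sn*f[1],-sn*f[0]+k*f[1],f[2]],1),"open",round(float(s["opening"]),3),"j6",s["joints"].round(2)); return s
E
python3 - <<'E'
from h import *
s=st()
print(T(C,[(-175,73,31)])-s["eef_pos"], np.degrees(-np.pi/2+C[2]-s["tcp_rot"][2]))
E
```

```text
t 0.1 tcp [ 204.2 -590.5  225.1] rot [-1.571e+00  1.000e-03 -1.238e+00] clamp [-358.  -632.2  225.1] Fcl [ 0.5 -0.1 -0.3] open 1.003 j6 [-1.34  0.49  1.56  0.    1.09 -0.11]
[[ 270.80489509  676.38700661 -194.13041514]] -26.34433030250851
```

Request:
jog_arm([
  {"dx":0.017,"dy":0.042,"dz":0,"rx":0,"ry":0,"rz":-1.65,"gripper":0.75},
  {"dx":0.017,"dy":0.042,"dz":0,"rx":0,"ry":0,"rz":-1.65,"gripper":0.75},
  {"dx":0.017,"dy":0.042,"dz":0,"rx":0,"ry":0,"rz":-1.65,"gripper":0.75},
  {"dx":0.017,"dy":0.042,"dz":0,"rx":0,"ry":0,"rz":-1.65,"gripper":0.75},
  {"dx":0.017,"dy":0.042,"dz":0,"rx":0,"ry":0,"rz":-1.65,"gripper":0.75},
  {"dx":0.017,"dy":0.042,"dz":0,"rx":0,"ry":0,"rz":-1.65,"gripper":0.75},
  {"dx":0.017,"dy":0.042,"dz":0,"rx":0,"ry":0,"rz":-1.65,"gripper":0.75},
  {"dx":0.017,"dy":0.042,"dz":0,"rx":0,"ry":0,"rz":-1.65,"gripper":0.75},
  {"dx":0.017,"dy":0.042,"dz":0,"rx":0,"ry":0,"rz":-1.65,"gripper":0.75},
  {"dx":0.017,"dy":0.042,"dz":0,"rx":0,"ry":0,"rz":-1.65,"gripper":0.75},
  {"dx":0.017,"dy":0.042,"dz":0,"rx":0,"ry":0,"rz":-1.65,"gripper":0.75},
  {"dx":0.017,"dy":0.042,"dz":0,"rx":0,"ry":0,"rz":-1.65,"gripper":0.75},
])

```text
t: 1.3
eef_pos: [408.5, -84.9, 225.7]
tcp_rot: [-1.571, -0.0, -1.585]
ft_force: [1.4, -0.7, -0.5]
opening: 0.75
```

```bash
python3 - <<'E'
from h import *
s=st()
print(T(C,[(-175,73,31)])-s["eef_pos"], np.degrees(-np.pi/2+C[2]-s["tcp_rot"][2]))
E
```

```text
t 1.3 tcp [408.5 -84.9 225.7] rot [-1.571 -0.    -1.585] clamp [-219.3 -104.8  225.7] Fcl [ 1.4 -0.5 -0.5] open 0.75 j6 [-0.36  0.19  2.04 -0.    0.91  1.22]
[[  66.50449155  170.76202734 -194.70770637]] -6.464812300341063
```

Request:
jog_arm([
  {"dx":0.0133,"dy":0.034,"dz":0,"rx":0,"ry":0,"rz":-1.3,"gripper":0.75},
  {"dx":0.0133,"dy":0.034,"dz":0,"rx":0,"ry":0,"rz":-1.3,"gripper":0.75},
  {"dx":0.0133,"dy":0.034,"dz":0,"rx":0,"ry":0,"rz":-1.3,"gripper":0.75},
  {"dx":0.0133,"dy":0.034,"dz":0,"rx":0,"ry":0,"rz":-1.3,"gripper":0.75},
  {"dx":0.0133,"dy":0.034,"dz":0,"rx":0,"ry":0,"rz":-1.3,"gripper":0.75},
  {"dx":0,"dy":0,"dz":-0.045,"rx":0,"ry":0,"rz":0,"gripper":0.75},
  {"dx":0,"dy":0,"dz":-0.045,"rx":0,"ry":0,"rz":0,"gripper":0.75},
  {"dx":0,"dy":0,"dz":-0.045,"rx":0,"ry":0,"rz":0,"gripper":0.75},
  {"dx":0,"dy":0,"dz":-0.03,"rx":0,"ry":0,"rz":0,"gripper":0.75},
  {"dx":0,"dy":0,"dz":0,"rx":0,"ry":0,"rz":0,"gripper":0.75},
])

```text
t: 2.3
eef_pos: [472.9, 83.2, 57.6]
tcp_rot: [-1.577, -0.001, -1.697]
ft_force: [0.2, 0.2, 0.3]
opening: 0.746
```

```bash
python3 - <<'E'
from h import *
s=st()
print(T(C,[(-175,73,31)])-s["eef_pos"], np.degrees(-np.pi/2+C[2]-s["tcp_rot"][2]))
a=env.read_camera("top")[:,:,::-1][130:225,195:355]
b=env.read_camera("scene")[:,:,::-1][160:265,160:310]
cv2.imwrite("pics/t1.png",cv2.resize(a,None,fx=5,fy=5,interpolation=cv2.INTER_CUBIC));cv2.imwrite("pics/s1.png",cv2.resize(b,None,fx=5,fy=5,interpolation=cv2.INTER_CUBIC))
E
```

```text
t 2.3 tcp [472.9  83.2  57.6] rot [-1.577e+00 -1.000e-03 -1.697e+00] clamp [-176.7   70.1   57.6] Fcl [0.2 0.2 0.3] open 0.746 j6 [ 0.04  0.55  2.06 -0.    0.53  1.73]
[[  2.07459586   2.66048429 -26.58611726]] -0.044707073070415874
```

View pics/s1.png

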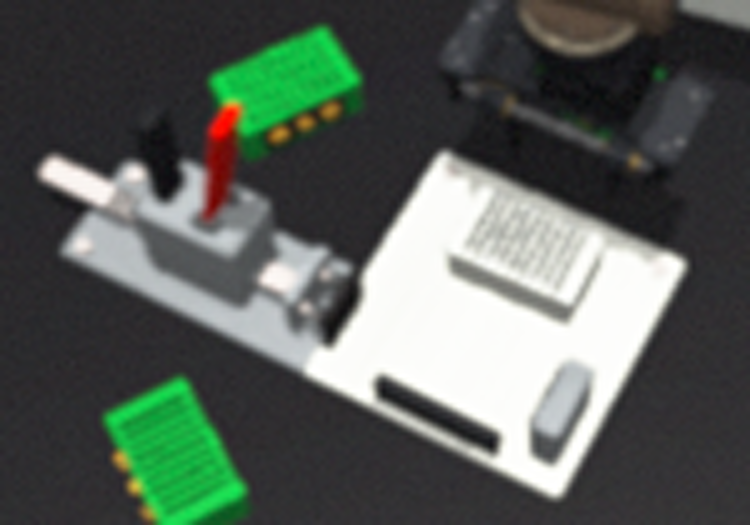

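View pics/t1.png

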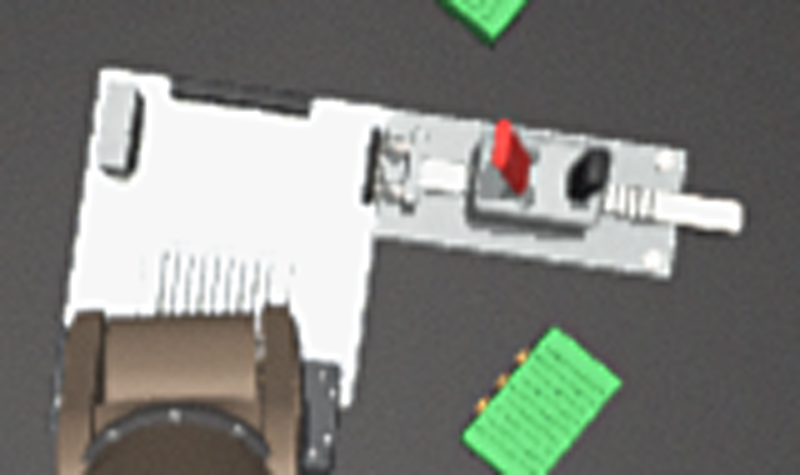

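Request:
jog_arm([
  {"dx":0.002,"dy":0.003,"dz":-0.013,"rx":0,"ry":0,"rz":0,"gripper":0.75},
  {"dx":0,"dy":0,"dz":-0.013,"rx":0,"ry":0,"rz":0,"gripper":0.75},
  {"dx":0,"dy":0,"dz":0,"rx":0,"ry":0,"rz":0,"gripper":0.75},
  {"dx":0,"dy":0,"dz":0,"rx":0,"ry":0,"rz":0,"gripper":0.75},
])

```text
t: 2.8
eef_pos: [477.1, 86.4, 35.3]
tcp_rot: [-1.57, 0.0, -1.697]
ft_force: [0.4, -0.6, -0.5]
opening: 0.749
```

```bash
python3 - <<'E'
from h import *
s=st()
E
```

```text
t 2.8 tcp [477.1  86.4  35.3] rot [-1.57   0.    -1.697] clamp [-172.9   73.8   35.3] Fcl [ 0.5 -0.6 -0.5] open 0.749 j6 [ 0.04  0.6   2.07 -0.    0.47  1.74]
```

Request:
jog_arm([
  {"dx":0.01,"dy":-0.0013,"dz":-0.004,"rx":0,"ry":0,"rz":0,"gripper":0.75},
  {"dx":0.01,"dy":-0.0013,"dz":0,"rx":0,"ry":0,"rz":0,"gripper":0.75},
  {"dx":0.006,"dy":-0.0007,"dz":0,"rx":0,"ry":0,"rz":0,"gripper":0.75},
  {"dx":0.006,"dy":-0.0007,"dz":0,"rx":0,"ry":0,"rz":0,"gripper":0.75},
  {"dx":0.006,"dy":-0.0007,"dz":0,"rx":0,"ry":0,"rz":0,"gripper":0.75},
  {"dx":0.006,"dy":-0.0007,"dz":0,"rx":0,"ry":0,"rz":0,"gripper":0.75},
  {"dx":0.006,"dy":-0.0007,"dz":0,"rx":0,"ry":0,"rz":0,"gripper":0.75},
  {"dx":0.006,"dy":-0.0007,"dz":0,"rx":0,"ry":0,"rz":0,"gripper":0.75},
  {"dx":0.006,"dy":-0.0007,"dz":0,"rx":0,"ry":0,"rz":0,"gripper":0.75},
  {"dx":0.006,"dy":-0.0007,"dz":0,"rx":0,"ry":0,"rz":0,"gripper":0.75},
])

```text
t: 3.8
eef_pos: [545.1, 78.0, 30.6]
tcp_rot: [-1.571, -0.0, -1.697]
ft_force: [-3.2, 0.8, 1.5]
opening: 0.749
```

```bash
cat > look.py <<'E'
import sys
from h import *
s=st(); k=sys.argv[1]
a=env.read_camera("top")[:,:,::-1][130:225,195:355]
b=env.read_camera("scene")[:,:,::-1][160:265,160:310]
A=cv2.resize(a,(640,380),interpolation=cv2.INTER_CUBIC);B=cv2.resize(b,(750,525),interpolation=cv2.INTER_CUBIC)
cv2.imwrite(f"pics/t{k}.png",A);cv2.imwrite(f"pics/s{k}.png",B)
E
python3 look.py 2
```

```text
t 3.8 tcp [545.1  78.   30.6] rot [-1.571 -0.    -1.697] clamp [-104.4   74.1   30.6] Fcl [-3.3  0.4  1.5] open 0.749 j6 [ 0.02  0.66  1.91 -0.    0.57  1.72]
```

View pics/s2.png

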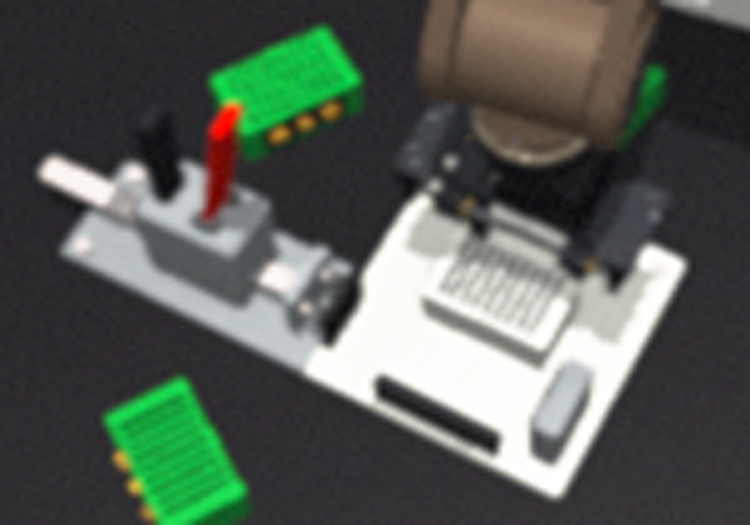

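Request:
jog_arm([
  {"dx":0.006,"dy":-0.0008,"dz":0,"rx":0,"ry":0,"rz":0,"gripper":0.75},
  {"dx":0.006,"dy":-0.0008,"dz":0,"rx":0,"ry":0,"rz":0,"gripper":0.75},
  {"dx":0.006,"dy":-0.0008,"dz":0,"rx":0,"ry":0,"rz":0,"gripper":0.75},
  {"dx":0.006,"dy":-0.0008,"dz":0,"rx":0,"ry":0,"rz":0,"gripper":0.75},
  {"dx":0.006,"dy":-0.0008,"dz":0,"rx":0,"ry":0,"rz":0,"gripper":0.75},
  {"dx":0.006,"dy":-0.0008,"dz":0,"rx":0,"ry":0,"rz":0,"gripper":0.75},
  {"dx":0.006,"dy":-0.0008,"dz":0,"rx":0,"ry":0,"rz":0,"gripper":0.75},
  {"dx":0.005,"dy":-0.0006,"dz":0,"rx":0,"ry":0,"rz":0,"gripper":0.75},
  {"dx":0.003,"dy":-0.0004,"dz":0,"rx":0,"ry":0,"rz":0,"gripper":0.75},
  {"dx":0,"dy":0,"dz":0,"rx":0,"ry":0,"rz":0,"gripper":0.75},
])

```text
t: 4.9
eef_pos: [595.2, 71.4, 30.7]
tcp_rot: [-1.57, -0.0, -1.697]
ft_force: [0.4, 0.2, 0.4]
opening: 0.749
```

```bash
python3 look.py 3
```

```text
t 4.9 tcp [595.2  71.4  30.7] rot [-1.57  -0.    -1.697] clamp [-53.9  73.9  30.7] Fcl [0.3 0.3 0.4] open 0.749 j6 [ 0.01  0.7   1.78 -0.    0.65  1.71]
```

View pics/s3.png

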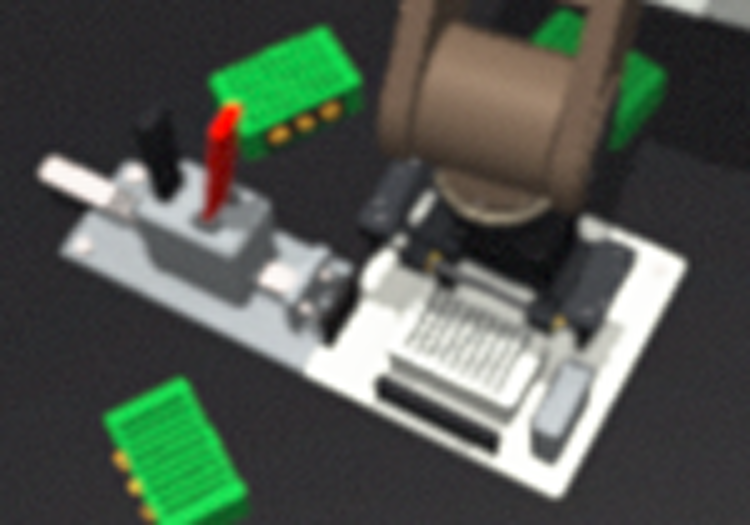

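Request:
jog_arm([
  {"dx":0.002,"dy":-0.0003,"dz":0,"rx":0,"ry":0,"rz":0,"gripper":0.75},
  {"dx":0.002,"dy":-0.0003,"dz":0,"rx":0,"ry":0,"rz":0,"gripper":0.75},
  {"dx":0.002,"dy":-0.0002,"dz":0,"rx":0,"ry":0,"rz":0,"gripper":0.75},
  {"dx":0.002,"dy":-0.0003,"dz":0,"rx":0,"ry":0,"rz":0,"gripper":0.75},
  {"dx":0.002,"dy":-0.0002,"dz":0,"rx":0,"ry":0,"rz":0,"gripper":0.75},
])

```text
t: 5.5
eef_pos: [604.8, 70.2, 30.7]
tcp_rot: [-1.571, -0.0, -1.697]
ft_force: [-2.0, 0.0, 1.7]
opening: 0.749
```

```bash
python3 look.py 4
```

```text
t 5.5 tcp [604.8  70.2  30.7] rot [-1.571 -0.    -1.697] clamp [-44.2  73.9  30.7] Fcl [-2.  -0.2  1.7] open 0.749 j6 [ 0.01  0.71  1.76 -0.    0.67  1.7 ]
```

Request:
jog_arm([
  {"dx":0.001,"dy":-0.0001,"dz":0,"rx":0,"ry":0,"rz":0,"gripper":0.75},
  {"dx":0.001,"dy":-0.0001,"dz":0,"rx":0,"ry":0,"rz":0,"gripper":0.75},
  {"dx":0.001,"dy":-0.0001,"dz":0,"rx":0,"ry":0,"rz":0,"gripper":0.75},
])

```text
t: 5.9
eef_pos: [607.7, 69.9, 30.6]
tcp_rot: [-1.571, -0.0, -1.697]
ft_force: [-1.6, -0.2, 1.0]
opening: 0.751
```

Request:
jog_arm([
  {"dx":0.001,"dy":-0.0001,"dz":0,"rx":0,"ry":0,"rz":0,"gripper":0.75},
])

```text
t: 6.0
eef_pos: [607.8, 69.9, 30.6]
tcp_rot: [-1.573, -0.0, -1.697]
ft_force: [-10.0, 1.5, 7.7]
opening: 0.747
```

Request:
jog_arm([
  {"dx":0.001,"dy":-0.0001,"dz":0,"rx":0,"ry":0,"rz":0,"gripper":0.75},
])

```text
t: 6.1
eef_pos: [607.8, 69.9, 30.6]
tcp_rot: [-1.575, -0.0, -1.697]
ft_force: [-15.2, 3.5, 11.6]
opening: 0.75
```

Request:
jog_arm([
  {"dx":0.001,"dy":-0.0001,"dz":0,"rx":0,"ry":0,"rz":0,"gripper":0.75},
  {"dx":0,"dy":0,"dz":0,"rx":0,"ry":0,"rz":0,"gripper":0.75},
])

```text
t: 6.3
eef_pos: [607.9, 70.0, 30.6]
tcp_rot: [-1.577, -0.001, -1.698]
ft_force: [-16.5, 2.2, 10.5]
opening: 0.748
```

```bash
python3 look.py 5
```

```text
t 6.3 tcp [607.9  70.   30.6] rot [-1.577e+00 -1.000e-03 -1.698e+00] clamp [-41.1  74.   30.6] Fcl [-16.7   0.1  10.5] open 0.748 j6 [0.01 0.72 1.75 0.   0.68 1.7 ]
```

View pics/s5.png

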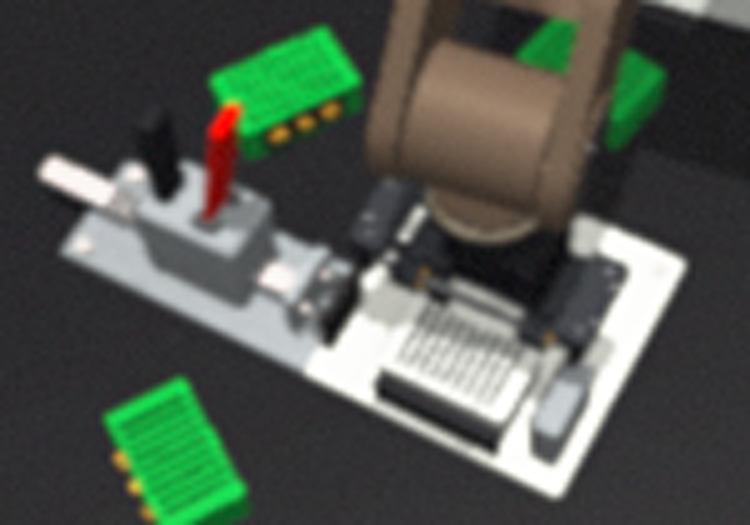

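View pics/t5.png

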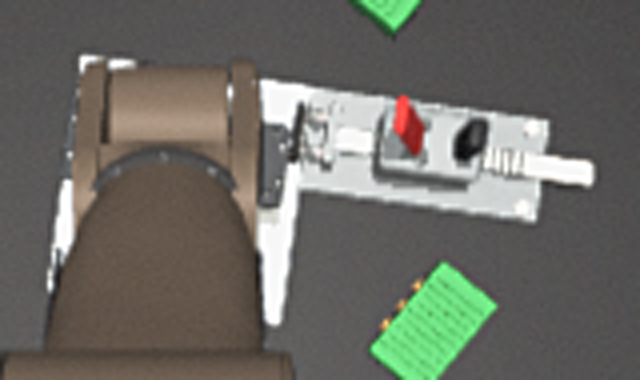

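Request:
jog_arm([
  {"dx":-0.006,"dy":0.0008,"dz":0,"rx":0,"ry":0,"rz":0,"gripper":0.75},
  {"dx":-0.015,"dy":0.0019,"dz":0,"rx":0,"ry":0,"rz":0,"gripper":0.75},
  {"dx":-0.02,"dy":0.0025,"dz":0,"rx":0,"ry":0,"rz":0,"gripper":0.75},
  {"dx":0,"dy":0,"dz":0.03,"rx":0,"ry":0,"rz":0,"gripper":0.75},
  {"dx":0,"dy":0,"dz":0.045,"rx":0,"ry":0,"rz":0,"gripper":0.75},
  {"dx":0,"dy":0,"dz":0.045,"rx":0,"ry":0,"rz":0,"gripper":0.75},
  {"dx":0,"dy":0,"dz":0.045,"rx":0,"ry":0,"rz":0,"gripper":0.75},
  {"dx":0,"dy":0,"dz":0.045,"rx":0,"ry":0,"rz":0,"gripper":0.5},
  {"dx":0,"dy":0,"dz":0.03,"rx":0,"ry":0,"rz":0,"gripper":0},
])

```text
t: 7.3
eef_pos: [570.4, 74.8, 274.2]
tcp_rot: [-1.566, 0.0, -1.697]
ft_force: [-0.5, -0.6, -0.4]
opening: 0.639
```

Request:
jog_arm([
  {"dx":0.0054,"dy":-0.0111,"dz":0,"rx":0,"ry":0,"rz":7.5,"gripper":0},
  {"dx":0.0054,"dy":-0.0111,"dz":0,"rx":0,"ry":0,"rz":7.5,"gripper":0},
  {"dx":0.0054,"dy":-0.0111,"dz":0,"rx":0,"ry":0,"rz":7.5,"gripper":0},
  {"dx":0.0054,"dy":-0.0111,"dz":0,"rx":0,"ry":0,"rz":7.5,"gripper":0},
  {"dx":0.0054,"dy":-0.0111,"dz":0,"rx":0,"ry":0,"rz":7.5,"gripper":0},
  {"dx":0.0054,"dy":-0.0111,"dz":0,"rx":0,"ry":0,"rz":7.5,"gripper":0},
  {"dx":0.0054,"dy":-0.0111,"dz":0,"rx":0,"ry":0,"rz":7.5,"gripper":0},
  {"dx":0.0054,"dy":-0.0111,"dz":0,"rx":0,"ry":0,"rz":7.5,"gripper":0},
  {"dx":0.0054,"dy":-0.0111,"dz":0,"rx":0,"ry":0,"rz":7.5,"gripper":0},
  {"dx":0.0054,"dy":-0.0111,"dz":0,"rx":0,"ry":0,"rz":7.5,"gripper":0},
  {"dx":0.0054,"dy":-0.0111,"dz":0,"rx":0,"ry":0,"rz":7.5,"gripper":0},
  {"dx":0.0054,"dy":-0.0111,"dz":0,"rx":0,"ry":0,"rz":7.5,"gripper":0},
])

```text
t: 8.5
eef_pos: [635.0, -59.0, 270.7]
tcp_rot: [-1.571, -0.001, -0.121]
ft_force: [0.3, 0.6, 0.1]
opening: 0.007
```

```bash
python3 look.py 6
```

```text
t 8.5 tcp [635.  -59.  270.7] rot [-1.571e+00 -1.000e-03 -1.210e-01] clamp [  2.1 -50.4 270.7] Fcl [0.2 0.7 0.1] open 0.007 j6 [-0.2   0.47  1.47 -0.    1.2  -0.08]
```

View pics/s6.png

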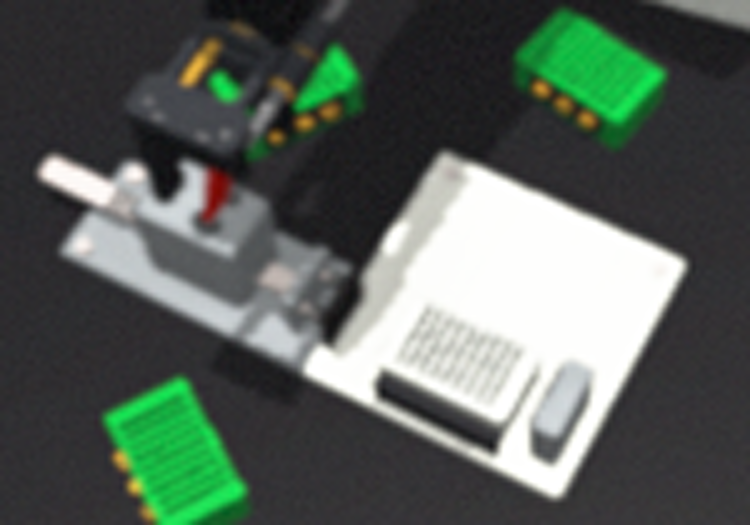

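View pics/t6.png

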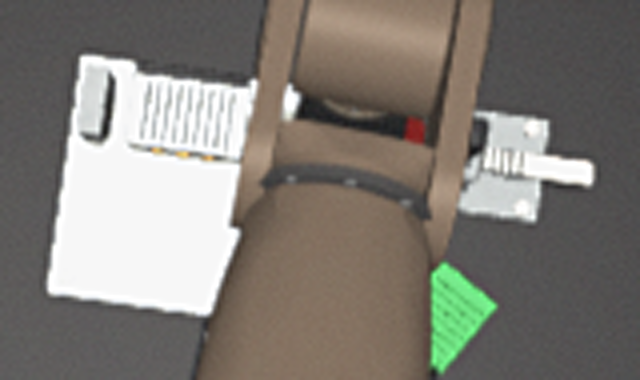

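Request:
jog_arm([
  {"dx":-0.001,"dy":0,"dz":-0.01,"rx":-6.3,"ry":0.8,"rz":-0.3,"gripper":0},
  {"dx":-0.001,"dy":0,"dz":-0.02,"rx":-6.3,"ry":0.8,"rz":0,"gripper":0},
  {"dx":0,"dy":0,"dz":-0.021,"rx":-6.3,"ry":0.8,"rz":0,"gripper":0},
  {"dx":0,"dy":0,"dz":0,"rx":0,"ry":0,"rz":0,"gripper":0},
  {"dx":0,"dy":0,"dz":0,"rx":0,"ry":0,"rz":0,"gripper":0},
])

```text
t: 9.1
eef_pos: [632.7, -57.5, 219.8]
tcp_rot: [-1.901, -0.002, -0.132]
ft_force: [-0.5, -0.9, -0.6]
opening: 0.004
```

```bash
cat >> h.py <<'E'
def edge():
    s=env.state(); R=Ro.from_euler("xyz",s["tcp_rot"]).as_matrix()
    for z in(-10,10):
        print(z,cl(s["eef_pos"]+R@[0,11,z]).round(1))
E
python3 look.py 7; python3 -c "
from h import *
edge(); R=Ro.from_euler('xyz',env.state()['tcp_rot']).as_matrix();print(R.round(3))"
```

```text
t 9.1 tcp [632.7 -57.5 219.8] rot [-1.901 -0.002 -0.132] clamp [ -0.4 -49.2 219.8] Fcl [-0.4 -0.9 -0.6] open 0.004 j6 [-0.06  0.54  1.53 -0.37  1.12  0.24]
-10 [ -0.  -63.4 213.8]
10 [ 1.000e-01 -4.450e+01  2.073e+02]
[[ 0.991 -0.039  0.127]
 [-0.133 -0.322  0.937]
 [ 0.004 -0.946 -0.324]]
```

View pics/s7.png

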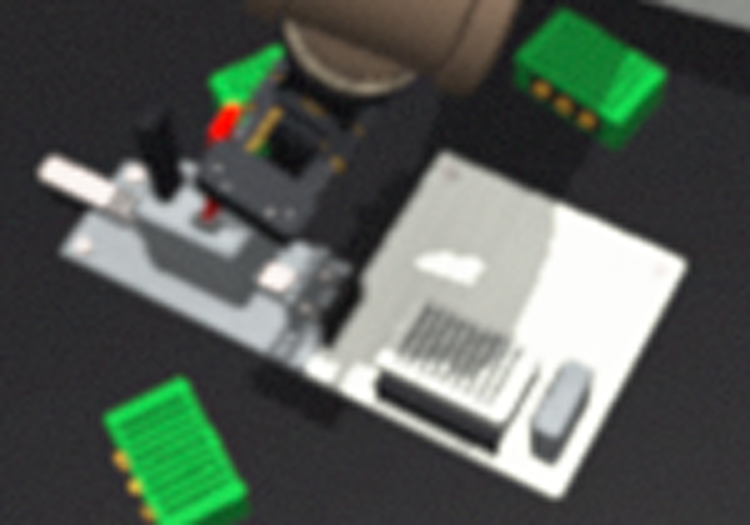

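Request:
jog_arm([
  {"dx":-0.0013,"dy":-0.01,"dz":0,"rx":0,"ry":0,"rz":0,"gripper":0},
  {"dx":-0.0013,"dy":-0.01,"dz":0,"rx":0,"ry":0,"rz":0,"gripper":0},
  {"dx":-0.0006,"dy":-0.005,"dz":0,"rx":0,"ry":0,"rz":0,"gripper":0},
  {"dx":-0.0005,"dy":-0.004,"dz":0,"rx":0,"ry":0,"rz":0,"gripper":0},
  {"dx":-0.0005,"dy":-0.004,"dz":0,"rx":0,"ry":0,"rz":0,"gripper":0},
])

```text
t: 9.7
eef_pos: [628.3, -91.8, 219.9]
tcp_rot: [-1.903, -0.002, -0.132]
ft_force: [0.9, 2.9, 1.0]
opening: 0.005
```

```bash
python3 -c "
from h import *
st();edge()"
```

```text
t 9.7 tcp [628.3 -91.8 219.9] rot [-1.903 -0.002 -0.132] clamp [ -0.4 -83.8 219.9] Fcl [0.6 3.  1. ] open 0.005 j6 [-0.11  0.53  1.55 -0.37  1.1   0.19]
-10 [ -0.4 -96.8 212.7]
10 [ -0.3 -77.9 206.2]
```

Request:
jog_arm([
  {"dx":-0.0005,"dy":-0.004,"dz":0,"rx":0,"ry":0,"rz":0,"gripper":0},
  {"dx":-0.0005,"dy":-0.004,"dz":0,"rx":0,"ry":0,"rz":0,"gripper":0},
  {"dx":-0.0005,"dy":-0.004,"dz":0,"rx":0,"ry":0,"rz":0,"gripper":0},
])

```text
t: 10.0
eef_pos: [626.9, -103.3, 219.8]
tcp_rot: [-1.903, -0.002, -0.131]
ft_force: [0.7, 6.0, 3.8]
opening: 0.004
```

```bash
python3 -c "
from h import *
st();edge()"
```

```text
t 10.0 tcp [ 626.9 -103.3  219.8] rot [-1.903 -0.002 -0.131] clamp [ -0.3 -95.4 219.8] Fcl [-0.   6.   3.8] open 0.004 j6 [-0.13  0.53  1.55 -0.38  1.09  0.18]
-10 [  -0.3 -108.5  212.6]
10 [ -0.3 -89.6 206.1]
```

Request:
jog_arm([
  {"dx":-0.0005,"dy":-0.004,"dz":0,"rx":0,"ry":0,"rz":0,"gripper":0},
  {"dx":-0.0005,"dy":-0.004,"dz":0,"rx":0,"ry":0,"rz":0,"gripper":0},
  {"dx":-0.0005,"dy":-0.004,"dz":0,"rx":0,"ry":0,"rz":0,"gripper":0},
  {"dx":-0.0005,"dy":-0.004,"dz":0,"rx":0,"ry":0,"rz":0,"gripper":0},
  {"dx":-0.0005,"dy":-0.004,"dz":0,"rx":0,"ry":0,"rz":0,"gripper":0},
])

```text
t: 10.5
eef_pos: [624.3, -123.4, 219.7]
tcp_rot: [-1.903, -0.002, -0.131]
ft_force: [1.2, 5.7, 2.0]
opening: 0.004
```

```bash
python3 look.py 8; python3 -c "
from h import *
edge()"
```

```text
t 10.5 tcp [ 624.3 -123.4  219.7] rot [-1.903 -0.002 -0.131] clamp [  -0.3 -115.7  219.7] Fcl [0.5 5.8 2. ] open 0.004 j6 [-0.17  0.53  1.55 -0.38  1.08  0.15]
-10 [  -0.4 -129.2  212.5]
10 [  -0.3 -110.3  206. ]
```

View pics/s8.png

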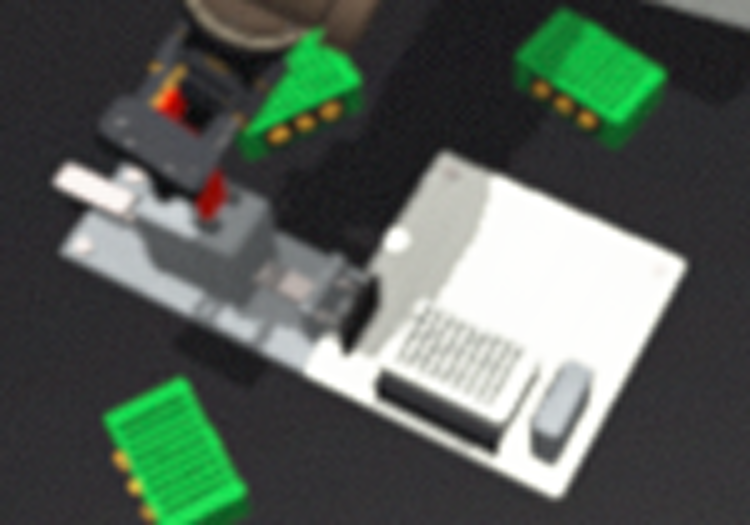

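Request:
jog_arm([
  {"dx":-0.0004,"dy":-0.003,"dz":0,"rx":0,"ry":0,"rz":0,"gripper":0},
  {"dx":-0.0004,"dy":-0.003,"dz":0,"rx":0,"ry":0,"rz":0,"gripper":0},
])

```text
t: 10.8
eef_pos: [623.4, -129.4, 219.4]
tcp_rot: [-1.903, -0.001, -0.131]
ft_force: [0.8, 3.6, -0.2]
opening: 0.006
```

```bash
python3 -c "
from h import *
st();edge()"
```

```text
t 10.8 tcp [ 623.4 -129.4  219.4] rot [-1.903e+00 -1.000e-03 -1.310e-01] clamp [  -0.4 -121.7  219.4] Fcl [ 0.3  3.7 -0.2] open 0.006 j6 [-0.17  0.53  1.55 -0.38  1.08  0.14]
-10 [  -0.5 -134.7  212.3]
10 [  -0.4 -115.8  205.7]
```

Request:
jog_arm([
  {"dx":0.0018,"dy":0.014,"dz":0,"rx":0,"ry":0,"rz":0,"gripper":0},
  {"dx":0.0019,"dy":0.015,"dz":0,"rx":0,"ry":0,"rz":0,"gripper":0},
  {"dx":0.0019,"dy":0.015,"dz":0,"rx":0,"ry":0,"rz":0,"gripper":0},
  {"dx":0.0014,"dy":0.011,"dz":0,"rx":0,"ry":0,"rz":0,"gripper":0},
  {"dx":0,"dy":0,"dz":0,"rx":0,"ry":0,"rz":0,"gripper":0},
  {"dx":0,"dy":0,"dz":0,"rx":0,"ry":0,"rz":0,"gripper":0},
])

```text
t: 11.4
eef_pos: [630.6, -74.1, 219.7]
tcp_rot: [-1.904, -0.001, -0.13]
ft_force: [0.6, -1.0, -0.9]
opening: 0.004
```

```bash
python3 look.py 9; python3 -c "
from h import *
edge()"
```

```text
t 11.4 tcp [630.6 -74.1 219.7] rot [-1.904e+00 -1.000e-03 -1.300e-01] clamp [ -0.4 -66.  219.7] Fcl [ 0.8 -0.9 -0.9] open 0.004 j6 [-0.09  0.53  1.54 -0.37  1.11  0.22]
-10 [ -0.4 -79.7 212.6]
10 [ -0.3 -60.8 206. ]
```

View pics/s9.png

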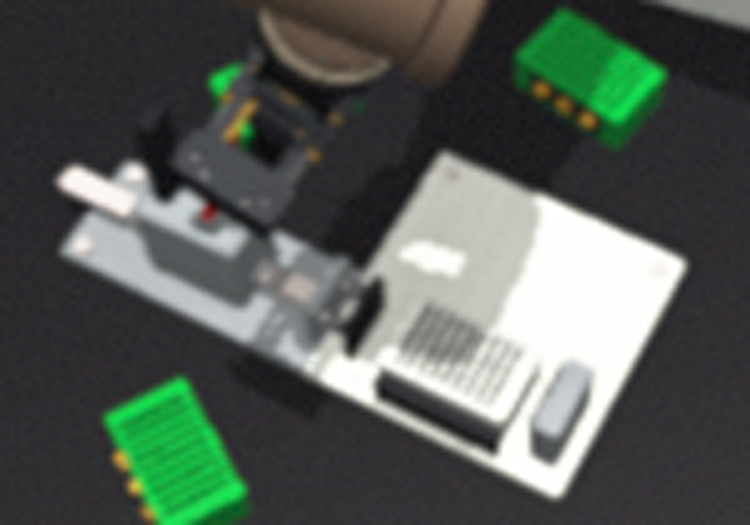

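```bash
python3 - <<'E'
from h import *
t=crop("top",195,130,5); s=crop("scene",160,160,5)
for z in(20,41,64): print(z,cl(ray_at_z("top",t(366,165),z)))
# scene pad front-top corners: initial: +x/+y top corner approx
for y in(-20,-10,0): 
  print(y,[((proj("scene",T(C,[(x,y,z)]))[0]-[160,160]+.5)*5).round() for x in(-25,25) for z in(18,64)])
E
```

```text
20 [  1.56634448 -19.05556878  20.        ]
41 [ -1.08417937 -18.65499608  41.        ]
64 [ -3.98713406 -18.21627361  64.        ]
-20 [array([364., 295.]), array([361., 264.]), array([330., 349.]), array([326., 320.])]
-10 [array([376., 300.]), array([373., 270.]), array([342., 355.]), array([338., 326.])]
0 [array([388., 306.]), array([385., 276.]), array([354., 361.]), array([350., 332.])]
```

Request:
jog_arm([
  {"dx":-0.0006,"dy":-0.005,"dz":0,"rx":0,"ry":0,"rz":0,"gripper":0},
  {"dx":-0.0006,"dy":-0.005,"dz":0,"rx":0,"ry":0,"rz":0,"gripper":0},
  {"dx":-0.0006,"dy":-0.005,"dz":0,"rx":0,"ry":0,"rz":0,"gripper":0},
  {"dx":-0.0006,"dy":-0.005,"dz":0,"rx":0,"ry":0,"rz":0,"gripper":0},
  {"dx":-0.0006,"dy":-0.005,"dz":0,"rx":0,"ry":0,"rz":0,"gripper":0},
  {"dx":-0.0006,"dy":-0.005,"dz":0,"rx":0,"ry":0,"rz":0,"gripper":0},
  {"dx":-0.0006,"dy":-0.005,"dz":0,"rx":0,"ry":0,"rz":0,"gripper":0},
  {"dx":-0.0006,"dy":-0.005,"dz":0,"rx":0,"ry":0,"rz":0,"gripper":0},
])

```text
t: 12.3
eef_pos: [625.8, -114.5, 219.9]
tcp_rot: [-1.903, -0.002, -0.131]
ft_force: [0.0, 6.9, 4.8]
opening: 0.002
```

Request:
jog_arm([
  {"dx":-0.0006,"dy":-0.005,"dz":0,"rx":0,"ry":0,"rz":0,"gripper":0},
  {"dx":-0.0006,"dy":-0.005,"dz":0,"rx":0,"ry":0,"rz":0,"gripper":0},
  {"dx":-0.0006,"dy":-0.005,"dz":0,"rx":0,"ry":0,"rz":0,"gripper":0},
])

```text
t: 12.6
eef_pos: [623.7, -129.5, 219.5]
tcp_rot: [-1.903, -0.001, -0.131]
ft_force: [1.2, 4.5, -0.6]
opening: 0.002
```

Request:
jog_arm([
  {"dx":0.0018,"dy":0.014,"dz":0,"rx":0,"ry":0,"rz":0,"gripper":0},
  {"dx":0.0019,"dy":0.015,"dz":0,"rx":0,"ry":0,"rz":0,"gripper":0},
  {"dx":0.0019,"dy":0.015,"dz":0,"rx":0,"ry":0,"rz":0,"gripper":0},
  {"dx":0.0014,"dy":0.011,"dz":0,"rx":0,"ry":0,"rz":0,"gripper":0},
  {"dx":0,"dy":0,"dz":0,"rx":0,"ry":0,"rz":0,"gripper":0},
  {"dx":0,"dy":0,"dz":0,"rx":0,"ry":0,"rz":0,"gripper":0},
])

```text
t: 13.2
eef_pos: [631.0, -74.0, 219.7]
tcp_rot: [-1.904, -0.001, -0.13]
ft_force: [1.1, -1.2, 0.4]
opening: 0.003
```

```bash
python3 look.py 10; python3 -c "
from h import *
edge()"
```

```text
t 13.2 tcp [631.  -74.  219.7] rot [-1.904e+00 -1.000e-03 -1.300e-01] clamp [  0.  -65.8 219.7] Fcl [ 1.3 -1.   0.4] open 0.003 j6 [-0.09  0.53  1.54 -0.37  1.11  0.22]
-10 [-1.000e-01 -7.960e+01  2.125e+02]
10 [  0.  -60.7 206. ]
```

View pics/s10.png

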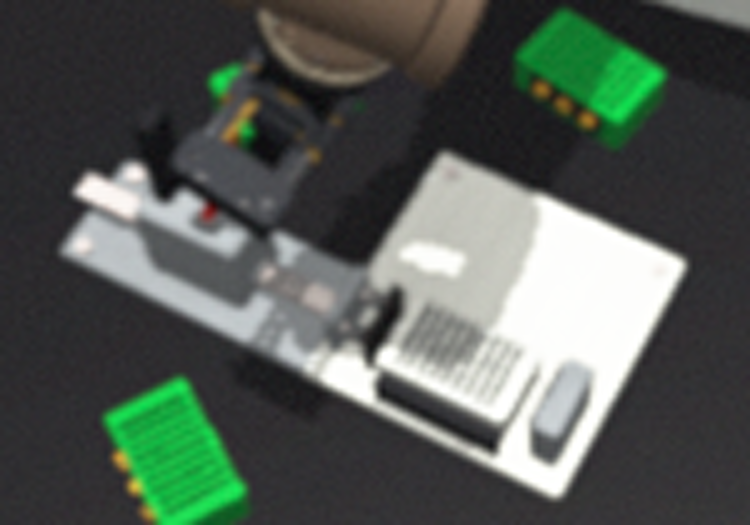

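Request:
jog_arm([
  {"dx":-0.0006,"dy":-0.005,"dz":0,"rx":0,"ry":0,"rz":0,"gripper":0},
  {"dx":-0.0006,"dy":-0.005,"dz":0,"rx":0,"ry":0,"rz":0,"gripper":0},
  {"dx":-0.0006,"dy":-0.005,"dz":0,"rx":0,"ry":0,"rz":0,"gripper":0},
  {"dx":-0.0006,"dy":-0.005,"dz":0,"rx":0,"ry":0,"rz":0,"gripper":0},
  {"dx":-0.0006,"dy":-0.005,"dz":0,"rx":0,"ry":0,"rz":0,"gripper":0},
  {"dx":-0.0006,"dy":-0.005,"dz":0,"rx":0,"ry":0,"rz":0,"gripper":0},
  {"dx":-0.0006,"dy":-0.004,"dz":0,"rx":0,"ry":0,"rz":0,"gripper":0},
  {"dx":-0.0004,"dy":-0.003,"dz":0,"rx":0,"ry":0,"rz":0,"gripper":0},
])

```text
t: 14.1
eef_pos: [626.4, -111.6, 219.9]
tcp_rot: [-1.903, -0.002, -0.131]
ft_force: [1.1, 4.6, 4.3]
opening: 0.001
```

Request:
jog_arm([
  {"dx":-0.0004,"dy":-0.003,"dz":0,"rx":0,"ry":0,"rz":0,"gripper":0},
  {"dx":-0.0004,"dy":-0.003,"dz":0,"rx":0,"ry":0,"rz":0,"gripper":0},
  {"dx":-0.0004,"dy":-0.003,"dz":0,"rx":0,"ry":0,"rz":0,"gripper":0},
])

```text
t: 14.4
eef_pos: [625.3, -120.2, 219.8]
tcp_rot: [-1.903, -0.002, -0.131]
ft_force: [0.9, 8.4, 4.1]
opening: 0.002
```

Request:
jog_arm([
  {"dx":-0.0004,"dy":-0.003,"dz":0,"rx":0,"ry":0,"rz":0,"gripper":0},
  {"dx":-0.0004,"dy":-0.003,"dz":0,"rx":0,"ry":0,"rz":0,"gripper":0},
  {"dx":-0.0004,"dy":-0.003,"dz":0,"rx":0,"ry":0,"rz":0,"gripper":0},
])

```text
t: 14.7
eef_pos: [624.0, -129.0, 219.4]
tcp_rot: [-1.902, -0.002, -0.131]
ft_force: [2.2, 6.0, 0.2]
opening: 0.005
```

```bash
python3 look.py 11; python3 -c "
from h import *
edge()"
```

```text
t 14.7 tcp [ 624.  -129.   219.4] rot [-1.902 -0.002 -0.131] clamp [ 1.000e-01 -1.213e+02  2.194e+02] Fcl [1.4 6.2 0.2] open 0.005 j6 [-0.17  0.53  1.55 -0.38  1.08  0.14]
-10 [  -0.  -134.8  212.2]
10 [   0.  -115.9  205.7]
```

View pics/s11.png

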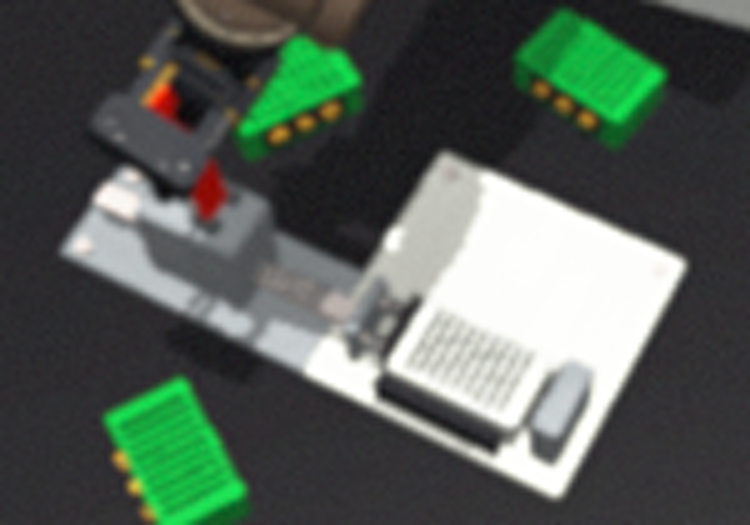

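Request:
jog_arm([
  {"dx":0.0018,"dy":0.014,"dz":0,"rx":0,"ry":0,"rz":0,"gripper":0},
  {"dx":0.0019,"dy":0.015,"dz":0,"rx":0,"ry":0,"rz":0,"gripper":0},
  {"dx":0.0019,"dy":0.015,"dz":0,"rx":0,"ry":0,"rz":0,"gripper":0},
  {"dx":0.0014,"dy":0.011,"dz":0,"rx":0,"ry":0,"rz":0,"gripper":0},
  {"dx":0,"dy":0,"dz":0,"rx":0,"ry":0,"rz":0,"gripper":0},
  {"dx":0,"dy":0,"dz":0,"rx":0,"ry":0,"rz":0,"gripper":0},
])

```text
t: 15.4
eef_pos: [631.0, -74.1, 219.7]
tcp_rot: [-1.904, -0.001, -0.13]
ft_force: [0.1, 0.4, -0.2]
opening: 0.005
```

```bash
python3 look.py 12; python3 -c "
from h import *
edge()"
```

```text
t 15.4 tcp [631.  -74.1 219.7] rot [-1.904e+00 -1.000e-03 -1.300e-01] clamp [  0.  -65.9 219.7] Fcl [ 0.1  0.4 -0.2] open 0.005 j6 [-0.09  0.53  1.54 -0.37  1.11  0.22]
-10 [-1.000e-01 -7.970e+01  2.126e+02]
10 [  0.  -60.8 206. ]
```

View pics/s12.png

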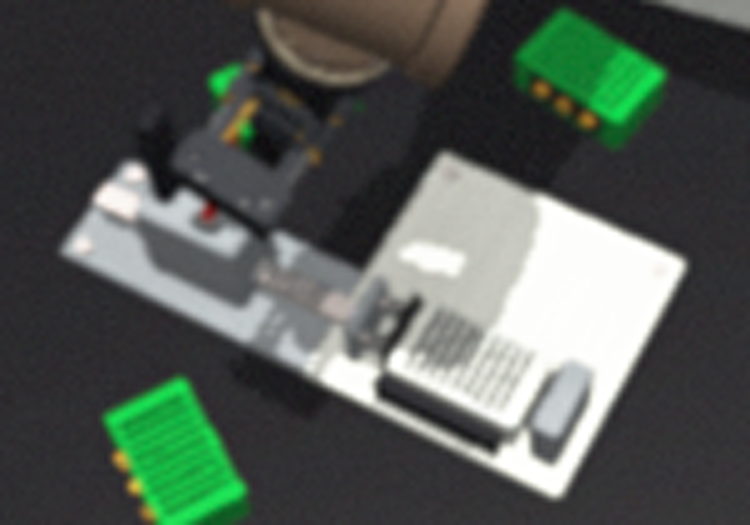

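Request:
jog_arm([
  {"dx":-0.0006,"dy":-0.005,"dz":0,"rx":0,"ry":0,"rz":0,"gripper":0},
  {"dx":-0.0006,"dy":-0.005,"dz":0,"rx":0,"ry":0,"rz":0,"gripper":0},
  {"dx":-0.0006,"dy":-0.005,"dz":0,"rx":0,"ry":0,"rz":0,"gripper":0},
  {"dx":-0.0005,"dy":-0.004,"dz":0,"rx":0,"ry":0,"rz":0,"gripper":0},
  {"dx":-0.0005,"dy":-0.004,"dz":0,"rx":0,"ry":0,"rz":0,"gripper":0},
  {"dx":-0.0005,"dy":-0.004,"dz":0,"rx":0,"ry":0,"rz":0,"gripper":0},
  {"dx":-0.0005,"dy":-0.004,"dz":0,"rx":0,"ry":0,"rz":0,"gripper":0},
])

```text
t: 16.2
eef_pos: [627.2, -105.5, 219.8]
tcp_rot: [-1.903, -0.002, -0.131]
ft_force: [0.2, 5.3, 3.3]
opening: 0.004
```

Request:
jog_arm([
  {"dx":-0.0004,"dy":-0.003,"dz":0,"rx":0,"ry":0,"rz":0,"gripper":0},
  {"dx":-0.0004,"dy":-0.003,"dz":0,"rx":0,"ry":0,"rz":0,"gripper":0},
])

```text
t: 16.4
eef_pos: [626.4, -111.3, 219.9]
tcp_rot: [-1.903, -0.002, -0.131]
ft_force: [1.2, 4.7, 4.8]
opening: 0.005
```

Request:
jog_arm([
  {"dx":-0.0003,"dy":-0.002,"dz":0,"rx":0,"ry":0,"rz":0,"gripper":0},
  {"dx":-0.0002,"dy":-0.002,"dz":0,"rx":0,"ry":0,"rz":0,"gripper":0},
])

```text
t: 16.6
eef_pos: [625.9, -115.2, 219.9]
tcp_rot: [-1.903, -0.002, -0.131]
ft_force: [-0.5, 6.5, 3.5]
opening: 0.005
```

Request:
jog_arm([
  {"dx":-0.0003,"dy":-0.002,"dz":0,"rx":0,"ry":0,"rz":0,"gripper":0},
  {"dx":-0.0002,"dy":-0.002,"dz":0,"rx":0,"ry":0,"rz":0,"gripper":0},
])

```text
t: 16.8
eef_pos: [625.4, -119.0, 219.9]
tcp_rot: [-1.903, -0.002, -0.131]
ft_force: [0.7, 7.8, 4.9]
opening: 0.005
```

Request:
jog_arm([
  {"dx":-0.0003,"dy":-0.002,"dz":0,"rx":0,"ry":0,"rz":0,"gripper":0},
  {"dx":-0.0002,"dy":-0.002,"dz":0,"rx":0,"ry":0,"rz":0,"gripper":0},
])

```text
t: 17.0
eef_pos: [625.0, -122.6, 219.8]
tcp_rot: [-1.902, -0.002, -0.131]
ft_force: [0.4, 10.5, 4.3]
opening: 0.011
```

Request:
jog_arm([
  {"dx":-0.0003,"dy":-0.002,"dz":0,"rx":0,"ry":0,"rz":0,"gripper":0},
  {"dx":-0.0002,"dy":-0.002,"dz":0,"rx":0,"ry":0,"rz":0,"gripper":0},
])

```text
t: 17.2
eef_pos: [624.5, -126.2, 219.6]
tcp_rot: [-1.901, -0.002, -0.131]
ft_force: [1.3, 12.6, 2.7]
opening: 0.005
```

```bash
python3 look.py 13; python3 -c "
from h import *
edge()"
```

```text
t 17.2 tcp [ 624.5 -126.2  219.6] rot [-1.901 -0.002 -0.131] clamp [ 2.000e-01 -1.184e+02  2.196e+02] Fcl [-0.4 12.7  2.7] open 0.005 j6 [-0.17  0.53  1.55 -0.38  1.08  0.14]
-10 [ 1.000e-01 -1.316e+02  2.124e+02]
10 [ 2.000e-01 -1.126e+02  2.059e+02]
```

View pics/s13.png

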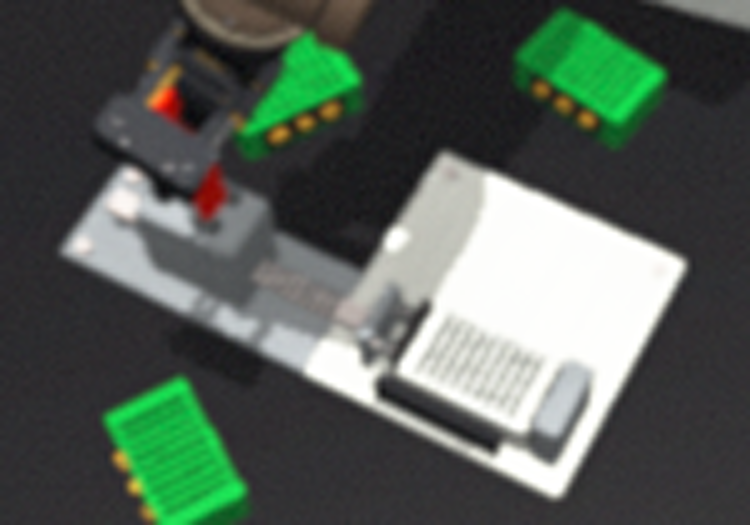

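Request:
jog_arm([
  {"dx":-0.0001,"dy":-0.001,"dz":0,"rx":0,"ry":0,"rz":0,"gripper":0},
  {"dx":-0.0001,"dy":-0.001,"dz":0,"rx":0,"ry":0,"rz":0,"gripper":0},
])

```text
t: 17.5
eef_pos: [624.3, -128.0, 219.4]
tcp_rot: [-1.901, -0.002, -0.131]
ft_force: [0.2, 11.7, 1.9]
opening: 0.002
```

Request:
jog_arm([
  {"dx":-0.0001,"dy":-0.001,"dz":0,"rx":0,"ry":0,"rz":0,"gripper":0},
])

```text
t: 17.6
eef_pos: [624.1, -128.9, 219.4]
tcp_rot: [-1.901, -0.002, -0.131]
ft_force: [1.2, 13.9, 1.5]
opening: 0.008
```

```bash
python3 -c "
from h import *
st();edge()"
```

```text
t 17.6 tcp [ 624.1 -128.9  219.4] rot [-1.901 -0.002 -0.131] clamp [ 2.000e-01 -1.211e+02  2.194e+02] Fcl [-0.6 13.9  1.5] open 0.008 j6 [-0.17  0.53  1.55 -0.38  1.08  0.14]
-10 [ 1.000e-01 -1.341e+02  2.122e+02]
10 [ 2.000e-01 -1.152e+02  2.057e+02]
```

Request:
jog_arm([
  {"dx":0.0018,"dy":0.014,"dz":0,"rx":0,"ry":0,"rz":0,"gripper":0},
  {"dx":0.0019,"dy":0.015,"dz":0,"rx":0,"ry":0,"rz":0,"gripper":0},
  {"dx":0.0019,"dy":0.015,"dz":0,"rx":0,"ry":0,"rz":0,"gripper":0},
  {"dx":0.0014,"dy":0.011,"dz":0,"rx":0,"ry":0,"rz":0,"gripper":0},
  {"dx":0,"dy":0,"dz":0,"rx":0,"ry":0,"rz":0,"gripper":0},
  {"dx":0,"dy":0,"dz":0,"rx":0,"ry":0,"rz":0,"gripper":0},
])

```text
t: 18.2
eef_pos: [631.0, -75.3, 219.6]
tcp_rot: [-1.904, -0.001, -0.131]
ft_force: [0.1, -0.1, 0.7]
opening: 0.003
```

```bash
python3 look.py 14; python3 - <<'E'
import cv2
im=cv2.imread("pics/s14.png")[240:440,300:600]; cv2.imwrite("pics/s14c.png",cv2.resize(im,None,fx=2.6,fy=2.6,interpolation=cv2.INTER_CUBIC))
from h import *
for y in(35,40,45):
  for d,w in((0,"face"),(-33,"plate")):
    print(y,w,[((proj("scene",T(C,[(x,y+d,z)]))[0]-[160,160]+.5)*5-[300,240])*2.6//1 for x in(-25,25) for z in((64,) if d==0 else (66,))])
E
```

```text
t 18.2 tcp [631.  -75.3 219.6] rot [-1.904e+00 -1.000e-03 -1.310e-01] clamp [ 2.000e-01 -6.710e+01  2.196e+02] Fcl [ 0.2 -0.1  0.7] open 0.003 j6 [-0.09  0.53  1.54 -0.37  1.11  0.22]
35 face [array([335., 146.]), array([245., 294.])]
35 plate [array([228.,  92.]), array([137., 239.])]
40 face [array([351., 154.]), array([262., 302.])]
40 plate [array([244., 100.]), array([153., 246.])]
45 face [array([367., 161.]), array([278., 309.])]
45 plate [array([260., 108.]), array([169., 254.])]
```

View pics/s14c.png

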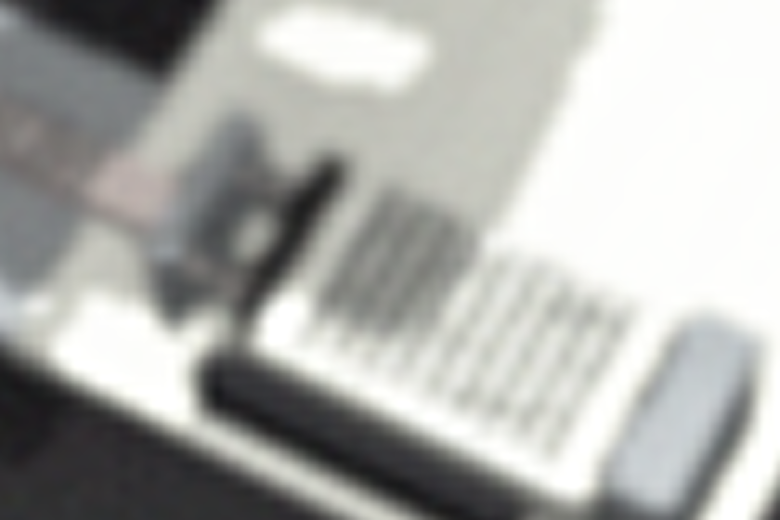

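Request:
jog_arm([
  {"dx":-0.0006,"dy":-0.005,"dz":0,"rx":0,"ry":0,"rz":0,"gripper":0},
  {"dx":-0.0006,"dy":-0.005,"dz":0,"rx":0,"ry":0,"rz":0,"gripper":0},
  {"dx":-0.0005,"dy":-0.004,"dz":0,"rx":0,"ry":0,"rz":0,"gripper":0},
  {"dx":-0.0003,"dy":-0.002,"dz":0,"rx":0,"ry":0,"rz":0,"gripper":0},
  {"dx":-0.0003,"dy":-0.002,"dz":0,"rx":0,"ry":0,"rz":0,"gripper":0},
  {"dx":-0.0003,"dy":-0.002,"dz":0,"rx":0,"ry":0,"rz":0,"gripper":0},
])

```text
t: 18.9
eef_pos: [628.5, -95.5, 219.8]
tcp_rot: [-1.903, -0.002, -0.131]
ft_force: [0.3, 2.0, 1.3]
opening: 0.004
```

Request:
jog_arm([
  {"dx":-0.0003,"dy":-0.002,"dz":0,"rx":0,"ry":0,"rz":0,"gripper":0},
  {"dx":-0.0003,"dy":-0.002,"dz":0,"rx":0,"ry":0,"rz":0,"gripper":0},
])

```text
t: 19.1
eef_pos: [627.9, -99.4, 219.8]
tcp_rot: [-1.903, -0.002, -0.131]
ft_force: [0.3, 3.4, 1.6]
opening: 0.003
```

Request:
jog_arm([
  {"dx":-0.0003,"dy":-0.002,"dz":0,"rx":0,"ry":0,"rz":0,"gripper":0},
  {"dx":-0.0003,"dy":-0.002,"dz":0,"rx":0,"ry":0,"rz":0,"gripper":0},
])

```text
t: 19.3
eef_pos: [627.2, -103.5, 219.7]
tcp_rot: [-1.903, -0.002, -0.131]
ft_force: [0.4, 2.0, 1.3]
opening: 0.006
```

```bash
python3 -c "
from h import *
st();edge()"
```

```text
t 19.3 tcp [ 627.2 -103.5  219.7] rot [-1.903 -0.002 -0.131] clamp [  0.  -95.6 219.7] Fcl [0.1 2.  1.3] open 0.006 j6 [-0.13  0.53  1.55 -0.38  1.09  0.18]
-10 [  -0.  -108.6  212.6]
10 [ 1.000e-01 -8.970e+01  2.061e+02]
```

Request:
jog_arm([
  {"dx":-0.0003,"dy":-0.002,"dz":0,"rx":0,"ry":0,"rz":0,"gripper":0},
  {"dx":-0.0003,"dy":-0.002,"dz":0,"rx":0,"ry":0,"rz":0,"gripper":0},
])

```text
t: 19.5
eef_pos: [626.6, -107.5, 219.7]
tcp_rot: [-1.903, -0.002, -0.131]
ft_force: [-0.5, 4.5, 2.7]
opening: 0.004
```

Request:
jog_arm([
  {"dx":-0.0002,"dy":-0.0015,"dz":0,"rx":0,"ry":0,"rz":0,"gripper":0},
  {"dx":-0.0002,"dy":-0.0015,"dz":0,"rx":0,"ry":0,"rz":0,"gripper":0},
])

```text
t: 19.7
eef_pos: [626.3, -110.0, 219.8]
tcp_rot: [-1.902, -0.002, -0.131]
ft_force: [0.6, 7.4, 4.4]
opening: 0.005
```

Request:
jog_arm([
  {"dx":-0.0002,"dy":-0.0015,"dz":0,"rx":0,"ry":0,"rz":0,"gripper":0},
])

```text
t: 19.8
eef_pos: [626.2, -111.3, 219.9]
tcp_rot: [-1.902, -0.002, -0.131]
ft_force: [0.9, 7.8, 4.1]
opening: 0.005
```

Request:
jog_arm([
  {"dx":-0.0002,"dy":-0.0015,"dz":0,"rx":0,"ry":0,"rz":0,"gripper":0},
  {"dx":-0.0002,"dy":-0.0015,"dz":0,"rx":0,"ry":0,"rz":0,"gripper":0},
])

```text
t: 20.0
eef_pos: [625.8, -114.1, 219.9]
tcp_rot: [-1.902, -0.002, -0.131]
ft_force: [1.0, 9.9, 4.2]
opening: 0.002
```

Request:
jog_arm([
  {"dx":-0.0002,"dy":-0.0015,"dz":0,"rx":0,"ry":0,"rz":0,"gripper":0},
  {"dx":-0.0002,"dy":-0.0015,"dz":0,"rx":0,"ry":0,"rz":0,"gripper":0},
])

```text
t: 20.2
eef_pos: [625.4, -116.9, 219.9]
tcp_rot: [-1.902, -0.002, -0.131]
ft_force: [0.4, 11.2, 4.1]
opening: 0.004
```

Request:
jog_arm([
  {"dx":-0.0002,"dy":-0.0015,"dz":0,"rx":0,"ry":0,"rz":0,"gripper":0},
])

```text
t: 20.3
eef_pos: [625.3, -118.3, 219.9]
tcp_rot: [-1.902, -0.002, -0.131]
ft_force: [1.4, 12.0, 4.3]
opening: 0.003
```

Request:
jog_arm([
  {"dx":-0.0002,"dy":-0.0015,"dz":0,"rx":0,"ry":0,"rz":0,"gripper":0},
])

```text
t: 20.4
eef_pos: [625.0, -119.7, 219.8]
tcp_rot: [-1.901, -0.002, -0.131]
ft_force: [1.6, 11.4, 4.0]
opening: 0.002
```

Request:
jog_arm([
  {"dx":-0.0002,"dy":-0.0015,"dz":0,"rx":0,"ry":0,"rz":0,"gripper":0},
  {"dx":-0.0002,"dy":-0.0015,"dz":0,"rx":0,"ry":0,"rz":0,"gripper":0},
])

```text
t: 20.6
eef_pos: [624.7, -122.5, 219.8]
tcp_rot: [-1.901, -0.002, -0.131]
ft_force: [1.0, 12.2, 4.1]
opening: 0.011
```

Request:
jog_arm([
  {"dx":-0.0002,"dy":-0.0015,"dz":0,"rx":0,"ry":0,"rz":0,"gripper":0},
])

```text
t: 20.7
eef_pos: [624.5, -123.9, 219.7]
tcp_rot: [-1.901, -0.002, -0.131]
ft_force: [1.5, 13.6, 3.7]
opening: 0.009
```

Request:
jog_arm([
  {"dx":-0.0002,"dy":-0.0015,"dz":0,"rx":0,"ry":0,"rz":0,"gripper":0},
])

```text
t: 20.8
eef_pos: [624.3, -125.2, 219.6]
tcp_rot: [-1.901, -0.002, -0.131]
ft_force: [1.6, 14.1, 3.3]
opening: 0.004
```

```bash
python3 -c "
from h import *
st();edge()"
```

```text
t 20.8 tcp [ 624.3 -125.2  219.6] rot [-1.901 -0.002 -0.131] clamp [-1.000e-01 -1.175e+02  2.196e+02] Fcl [-0.2 14.2  3.3] open 0.004 j6 [-0.17  0.53  1.55 -0.38  1.08  0.14]
-10 [-1.000e-01 -1.305e+02  2.124e+02]
10 [-1.000e-01 -1.116e+02  2.060e+02]
```

Request:
jog_arm([
  {"dx":-0.0002,"dy":-0.0015,"dz":0,"rx":0,"ry":0,"rz":0,"gripper":0},
])

```text
t: 20.9
eef_pos: [624.1, -126.6, 219.5]
tcp_rot: [-1.9, -0.002, -0.131]
ft_force: [1.3, 16.9, 3.0]
opening: 0.007
```

```bash
python3 look.py 15; python3 - <<'E'
import cv2
im=cv2.imread("pics/s15.png")[240:440,300:600]; cv2.imwrite("pics/s15c.png",cv2.resize(im,None,fx=2.6,fy=2.6,interpolation=cv2.INTER_CUBIC))
E
```

```text
t 20.9 tcp [ 624.1 -126.6  219.5] rot [-1.9   -0.002 -0.131] clamp [-1.000e-01 -1.188e+02  2.195e+02] Fcl [-0.9 17.   3. ] open 0.007 j6 [-0.17  0.53  1.55 -0.38  1.08  0.14]
```

View pics/s15c.png

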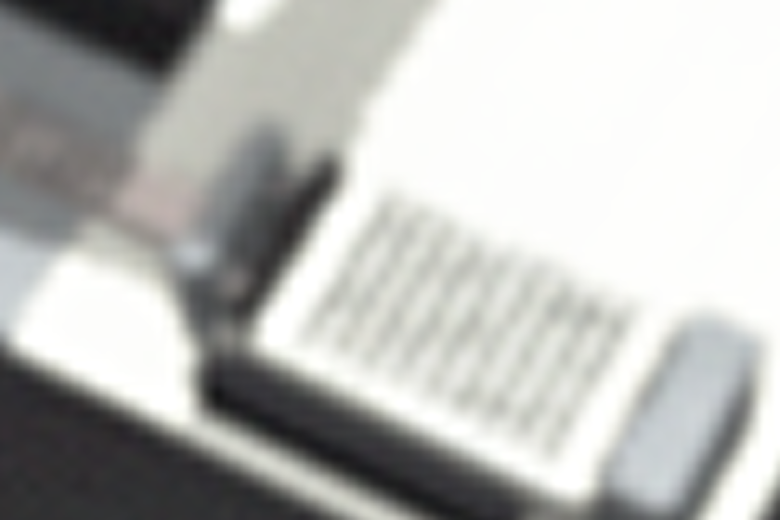

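Request:
jog_arm([
  {"dx":-0.0001,"dy":-0.001,"dz":0,"rx":0,"ry":0,"rz":0,"gripper":0},
])

```text
t: 21.1
eef_pos: [624.0, -127.4, 219.4]
tcp_rot: [-1.9, -0.002, -0.131]
ft_force: [1.1, 16.1, 2.3]
opening: 0.003
```

```bash
python3 -c "
from h import *
st();edge()"
```

```text
t 21.1 tcp [ 624.  -127.4  219.4] rot [-1.9   -0.002 -0.131] clamp [-1.000e-01 -1.197e+02  2.194e+02] Fcl [-0.9 16.1  2.3] open 0.003 j6 [-0.17  0.53  1.55 -0.38  1.08  0.14]
-10 [-2.000e-01 -1.327e+02  2.122e+02]
10 [-1.000e-01 -1.138e+02  2.058e+02]
```

Request:
jog_arm([
  {"dx":-0.0001,"dy":-0.001,"dz":0,"rx":0,"ry":0,"rz":0,"gripper":0},
])

```text
t: 21.2
eef_pos: [623.9, -128.3, 219.4]
tcp_rot: [-1.9, -0.002, -0.131]
ft_force: [2.4, 16.7, 1.9]
opening: 0.005
```

Request:
jog_arm([
  {"dx":0.0013,"dy":0.01,"dz":0,"rx":0,"ry":0,"rz":0,"gripper":0},
  {"dx":0.0019,"dy":0.015,"dz":0,"rx":0,"ry":0,"rz":0,"gripper":0},
  {"dx":0.0019,"dy":0.015,"dz":0,"rx":0,"ry":0,"rz":0,"gripper":0},
  {"dx":0.0019,"dy":0.015,"dz":0,"rx":0,"ry":0,"rz":0,"gripper":0},
  {"dx":0.0019,"dy":0.015,"dz":0,"rx":0,"ry":0,"rz":0,"gripper":0},
  {"dx":0,"dy":0,"dz":0.04,"rx":0,"ry":0,"rz":0,"gripper":0},
  {"dx":0,"dy":0,"dz":0.04,"rx":0,"ry":0,"rz":0,"gripper":0},
  {"dx":0,"dy":0,"dz":0,"rx":0,"ry":0,"rz":0,"gripper":0},
])

```text
t: 22.0
eef_pos: [634.0, -59.7, 305.1]
tcp_rot: [-1.903, -0.01, -0.13]
ft_force: [0.1, 0.5, -0.4]
opening: 0.008
```

```bash
python3 look.py 16; python3 - <<'E'
import cv2
im=cv2.imread("pics/s16.png")[240:440,300:600]; cv2.imwrite("pics/s16c.png",cv2.resize(im,None,fx=2.6,fy=2.6,interpolation=cv2.INTER_CUBIC))
im=cv2.imread("pics/t16.png"); cv2.imwrite("pics/t16c.png",im)
E
```

```text
t 22.0 tcp [634.  -59.7 305.1] rot [-1.903 -0.01  -0.13 ] clamp [  1.2 -51.2 305.1] Fcl [ 0.1  0.5 -0.4] open 0.008 j6 [-0.06  0.46  1.42 -0.35  1.28  0.17]
```

View pics/s16c.png

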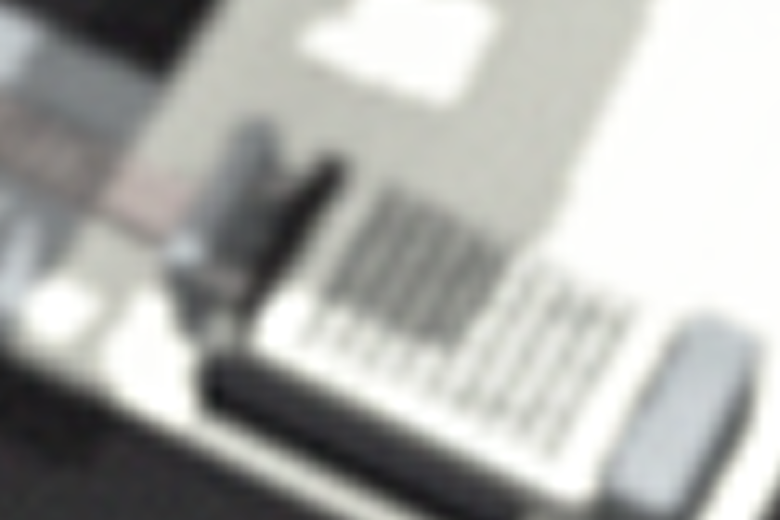

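View pics/s16.png

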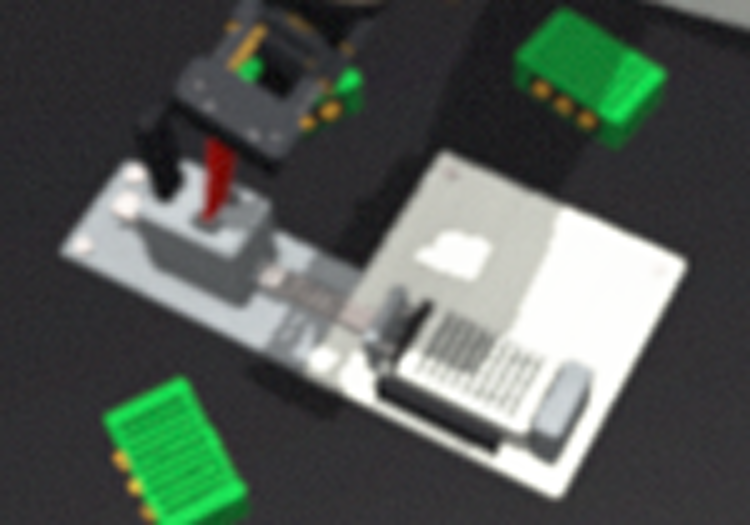

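Request:
jog_arm([
  {"dx":-0.04,"dy":0,"dz":0.01,"rx":0,"ry":0,"rz":0,"gripper":0},
  {"dx":-0.045,"dy":0,"dz":0,"rx":0,"ry":0,"rz":0,"gripper":0},
  {"dx":-0.045,"dy":0,"dz":0,"rx":0,"ry":0,"rz":0,"gripper":0},
  {"dx":-0.045,"dy":0,"dz":0,"rx":0,"ry":0,"rz":0,"gripper":0},
  {"dx":-0.03,"dy":0,"dz":0,"rx":0,"ry":0,"rz":0,"gripper":0},
  {"dx":0,"dy":0,"dz":0,"rx":0,"ry":0,"rz":0,"gripper":0},
])

```text
t: 22.7
eef_pos: [424.1, -60.0, 309.1]
tcp_rot: [-1.904, 0.001, -0.131]
ft_force: [0.2, -0.1, 0.6]
opening: 0.005
```

```bash
python3 look.py 17; python3 - <<'E'
import cv2,numpy as np
a=cv2.imread("pics/t17.png")
im=cv2.imread("pics/s17.png")[240:440,300:600]; cv2.imwrite("pics/s17c.png",cv2.resize(im,None,fx=2.6,fy=2.6,interpolation=cv2.INTER_CUBIC))
E
```

```text
t 22.7 tcp [424.1 -60.  309.1] rot [-1.904e+00  1.000e-03 -1.310e-01] clamp [-207.   -78.2  309.1] Fcl [ 0.2 -0.   0.6] open 0.005 j6 [-0.1   0.14  1.89 -0.37  1.15  0.19]
```

View pics/t17.png

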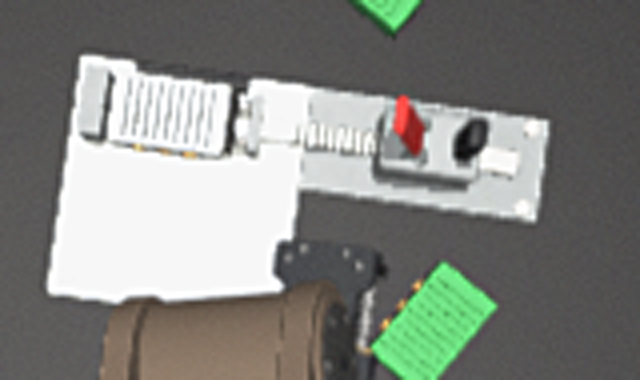

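View pics/s17c.png

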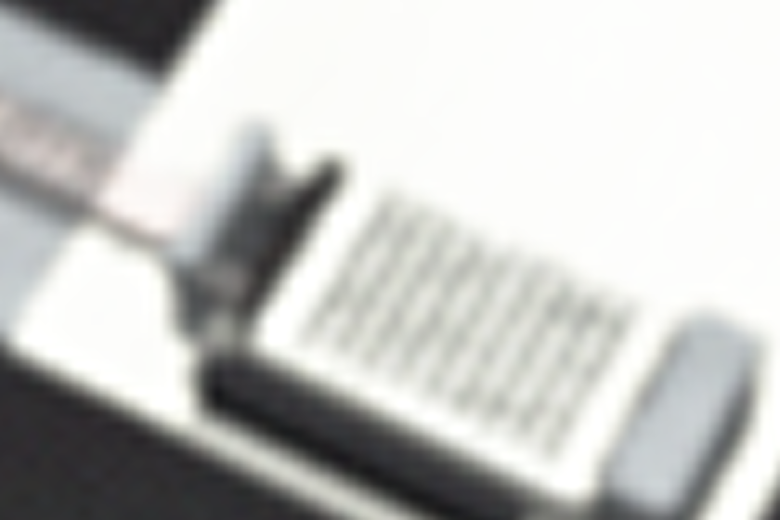

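```bash
python3 - <<'E'
import cv2,numpy as np
from h import *
a=cv2.imread("pics/scene0.png"); b=env.read_camera("scene")[:,:,::-1].copy(); cv2.imwrite("pics/scene17.png",b)
ta=cv2.imread("pics/top0.png"); tb=env.read_camera("top")[:,:,::-1].copy(); cv2.imwrite("pics/top17.png",tb)
f=14
def c(im,x,y,w,h): return cv2.resize(im[y:y+h,x:x+w],None,fx=f,fy=f,interpolation=cv2.INTER_CUBIC)
cv2.imwrite("pics/jaw.png",np.hstack([c(a,212,206,27,30),c(b,230,214,27,30)]))
# rod profile along clamp y at z=37, top cam
for n,A,B in(("top",ta,tb),("scene",a,b)):
    ys=np.arange(-300,-180,2.)
    P=proj(n,T(C,[(0,y,42) for y in ys]))
    f1=lambda im:cv2.remap(cv2.GaussianBlur(im,(1,1),0),P[:,0].astype("f4")[None],P[:,1].astype("f4")[None],cv2.INTER_LINEAR)[0].mean(1)
    pa,pb=f1(A),f1(B)
    for p in(pa,pb):
        hi=np.median(np.sort(p)[-10:]);print(n,p.round().astype(int))
E
```

```text
top [ 78  78  79  80  79  77  76  76  74  80 123 176 235 254 252 250 249 249
 249 249 249 249 250 250 249 249 249 248 248 249 249 248 248 248 248 248
 248 248 249 251 251 211 193 227 239 232 202 180 224 236 202 215 253 227
 207 234 240 215 178 137]
top [ 77  77  77  78  78  79  80  82  81  80  79  80  80  80  80  80  80  79
  79  81  80  79  81  82  81  81  82  80  79  77  84 104 158 225 220 213
 210 209 210 209 207 208 212 226 238 249 249 248 248 248 247 247 247 247
 247 248 250 252 249 241]
scene [ 39  39  39  40  40  41  41  43  54  79 112 154 197 220 237 242 242 242
 242 243 243 243 242 242 243 244 244 243 243 244 244 243 244 244 245 244
 244 244 242 237 220 198 181 167 164 163 162 162 163 161 156 159 161 168
 177 181 185 184 184 184]
scene [ 41  41  41  42  42  43  42  42  41  39  38  40  42  42  41  41  42  42
  41  40  42  43  42  42  41  40  41  41  40  40  40  39  38  40  48  64
  91 121 149 174 186 196 207 220 229 237 243 245 244 242 238 229 217 203
 191 188 189 188 187 188]
```

View pics/jaw.png

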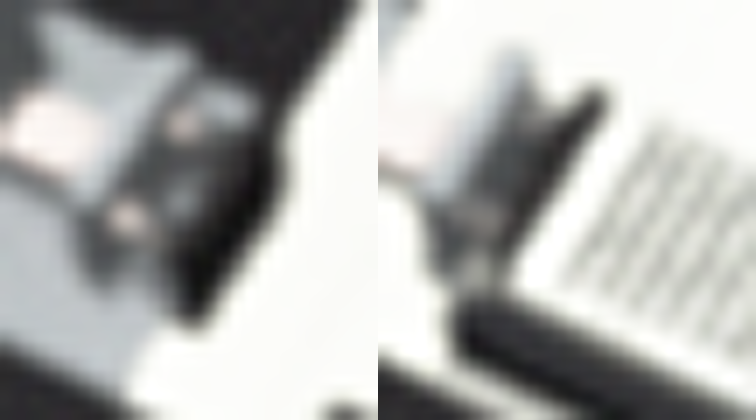

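The rod end has moved about 64.5 mm from its start (pad about -19.5), which puts the pad face at y ≈ 45 ± 2 after settling. That is on the edge of a firm grip. The peak was only about 16.5 N, so I'll go back for one more careful squeeze.

Request:
jog_arm([
  {"dx":0.03,"dy":0,"dz":0,"rx":0,"ry":0,"rz":0,"gripper":0},
  {"dx":0.045,"dy":0,"dz":0,"rx":0,"ry":0,"rz":0,"gripper":0},
  {"dx":0.045,"dy":0,"dz":0,"rx":0,"ry":0,"rz":0,"gripper":0},
  {"dx":0.045,"dy":0,"dz":0,"rx":0,"ry":0,"rz":0,"gripper":0},
  {"dx":0.043,"dy":0,"dz":0,"rx":0,"ry":0,"rz":0,"gripper":0},
  {"dx":0,"dy":0.002,"dz":-0.03,"rx":0,"ry":0,"rz":0,"gripper":0},
  {"dx":0,"dy":0,"dz":-0.03,"rx":0,"ry":0,"rz":0,"gripper":0},
  {"dx":0,"dy":0,"dz":-0.028,"rx":0,"ry":0,"rz":0,"gripper":0},
  {"dx":0,"dy":0,"dz":0,"rx":0,"ry":0,"rz":0,"gripper":0},
  {"dx":0,"dy":0,"dz":0,"rx":0,"ry":0,"rz":0,"gripper":0},
])

```text
t: 23.9
eef_pos: [636.1, -58.4, 221.4]
tcp_rot: [-1.904, -0.0, -0.131]
ft_force: [0.4, -0.6, 1.2]
opening: 0.003
```

```bash
python3 -c "
from h import *
st();edge()"
```

```text
t 23.9 tcp [636.1 -58.4 221.4] rot [-1.904 -0.    -0.131] clamp [  3.1 -49.7 221.4] Fcl [ 0.5 -0.5  1.2] open 0.003 j6 [-0.06  0.54  1.52 -0.37  1.13  0.24]
-10 [  3.1 -62.8 214.3]
10 [  3.2 -43.9 207.7]
```

Request:
jog_arm([
  {"dx":-0.003,"dy":0,"dz":-0.0015,"rx":0,"ry":0,"rz":0,"gripper":0},
  {"dx":-0.0013,"dy":-0.01,"dz":0,"rx":0,"ry":0,"rz":0,"gripper":0},
  {"dx":-0.0013,"dy":-0.01,"dz":0,"rx":0,"ry":0,"rz":0,"gripper":0},
  {"dx":-0.0006,"dy":-0.005,"dz":0,"rx":0,"ry":0,"rz":0,"gripper":0},
  {"dx":-0.0005,"dy":-0.004,"dz":0,"rx":0,"ry":0,"rz":0,"gripper":0},
  {"dx":-0.0003,"dy":-0.002,"dz":0,"rx":0,"ry":0,"rz":0,"gripper":0},
  {"dx":-0.0003,"dy":-0.002,"dz":0,"rx":0,"ry":0,"rz":0,"gripper":0},
])

```text
t: 24.6
eef_pos: [628.3, -91.4, 220.3]
tcp_rot: [-1.903, -0.002, -0.131]
ft_force: [-0.5, 2.7, 0.7]
opening: 0.005
```

Request:
jog_arm([
  {"dx":-0.0003,"dy":-0.002,"dz":0,"rx":0,"ry":0,"rz":0,"gripper":0},
  {"dx":-0.0003,"dy":-0.002,"dz":0,"rx":0,"ry":0,"rz":0,"gripper":0},
])

```text
t: 24.8
eef_pos: [627.7, -95.2, 220.2]
tcp_rot: [-1.903, -0.002, -0.131]
ft_force: [0.1, 2.9, 1.9]
opening: 0.006
```

Request:
jog_arm([
  {"dx":-0.0003,"dy":-0.002,"dz":0,"rx":0,"ry":0,"rz":0,"gripper":0},
  {"dx":-0.0003,"dy":-0.002,"dz":0,"rx":0,"ry":0,"rz":0,"gripper":0},
])

```text
t: 25.0
eef_pos: [627.0, -99.5, 220.2]
tcp_rot: [-1.903, -0.002, -0.131]
ft_force: [0.3, 2.1, 0.6]
opening: 0.005
```

Request:
jog_arm([
  {"dx":-0.0002,"dy":-0.0015,"dz":0,"rx":0,"ry":0,"rz":0,"gripper":0},
  {"dx":-0.0002,"dy":-0.0015,"dz":0,"rx":0,"ry":0,"rz":0,"gripper":0},
])

```text
t: 25.2
eef_pos: [626.6, -102.5, 220.1]
tcp_rot: [-1.903, -0.001, -0.131]
ft_force: [-0.1, 3.5, 1.9]
opening: 0.001
```

```bash
python3 -c "
from h import *
st();edge()"
```

```text
t 25.2 tcp [ 626.6 -102.5  220.1] rot [-1.903e+00 -1.000e-03 -1.310e-01] clamp [ -0.7 -94.7 220.1] Fcl [-0.6  3.4  1.9] open 0.001 j6 [-0.13  0.53  1.55 -0.38  1.09  0.18]
-10 [  -0.8 -107.7  213. ]
10 [ -0.7 -88.8 206.5]
```

Request:
jog_arm([
  {"dx":-0.0002,"dy":-0.0015,"dz":0,"rx":0,"ry":0,"rz":0,"gripper":0},
  {"dx":-0.0002,"dy":-0.0015,"dz":0,"rx":0,"ry":0,"rz":0,"gripper":0},
])

```text
t: 25.4
eef_pos: [626.3, -105.1, 220.3]
tcp_rot: [-1.903, -0.002, -0.131]
ft_force: [0.5, 7.7, 4.9]
opening: 0.006
```

Request:
jog_arm([
  {"dx":-0.0002,"dy":-0.0015,"dz":0,"rx":0,"ry":0,"rz":0,"gripper":0},
  {"dx":-0.0002,"dy":-0.0015,"dz":0,"rx":0,"ry":0,"rz":0,"gripper":0},
])

```text
t: 25.6
eef_pos: [626.0, -107.6, 220.5]
tcp_rot: [-1.902, -0.002, -0.131]
ft_force: [0.5, 10.5, 4.8]
opening: 0.007
```

Request:
jog_arm([
  {"dx":-0.0002,"dy":-0.0015,"dz":0,"rx":0,"ry":0,"rz":0,"gripper":0},
])

```text
t: 25.7
eef_pos: [625.9, -108.8, 220.6]
tcp_rot: [-1.902, -0.002, -0.131]
ft_force: [-0.2, 12.0, 6.7]
opening: 0.003
```

Request:
jog_arm([
  {"dx":-0.0002,"dy":-0.0015,"dz":0,"rx":0,"ry":0,"rz":0,"gripper":0},
])

```text
t: 25.8
eef_pos: [625.6, -110.2, 220.6]
tcp_rot: [-1.901, -0.002, -0.131]
ft_force: [1.0, 12.4, 6.4]
opening: 0.005
```

Request:
jog_arm([
  {"dx":-0.0001,"dy":-0.001,"dz":0,"rx":0,"ry":0,"rz":0,"gripper":0},
])

```text
t: 25.9
eef_pos: [625.5, -111.2, 220.6]
tcp_rot: [-1.902, -0.002, -0.131]
ft_force: [0.5, 12.1, 6.7]
opening: 0.004
```

Request:
jog_arm([
  {"dx":-0.0002,"dy":-0.0015,"dz":0,"rx":0,"ry":0,"rz":0,"gripper":0},
])

```text
t: 26.0
eef_pos: [625.4, -112.6, 220.7]
tcp_rot: [-1.901, -0.003, -0.131]
ft_force: [-0.0, 11.9, 7.3]
opening: 0.002
```

Request:
jog_arm([
  {"dx":-0.0002,"dy":-0.0015,"dz":0,"rx":0,"ry":0,"rz":0,"gripper":0},
])

```text
t: 26.1
eef_pos: [625.1, -114.1, 220.7]
tcp_rot: [-1.901, -0.003, -0.131]
ft_force: [-1.0, 13.4, 6.7]
opening: 0.004
```

Request:
jog_arm([
  {"dx":-0.0002,"dy":-0.0015,"dz":0,"rx":0,"ry":0,"rz":0,"gripper":0},
])

```text
t: 26.2
eef_pos: [625.0, -115.5, 220.7]
tcp_rot: [-1.901, -0.003, -0.131]
ft_force: [0.2, 13.5, 7.1]
opening: 0.005
```

Request:
jog_arm([
  {"dx":-0.0002,"dy":-0.0015,"dz":0,"rx":0,"ry":0,"rz":0,"gripper":0},
])

```text
t: 26.3
eef_pos: [624.8, -116.9, 220.7]
tcp_rot: [-1.901, -0.003, -0.131]
ft_force: [1.6, 14.6, 7.3]
opening: 0.004
```

Request:
jog_arm([
  {"dx":-0.0001,"dy":-0.001,"dz":0,"rx":0,"ry":0,"rz":0,"gripper":0},
])

```text
t: 26.4
eef_pos: [624.7, -117.9, 220.6]
tcp_rot: [-1.901, -0.003, -0.131]
ft_force: [-0.4, 14.1, 6.8]
opening: 0.006
```

Request:
jog_arm([
  {"dx":-0.0001,"dy":-0.001,"dz":0,"rx":0,"ry":0,"rz":0,"gripper":0},
])

```text
t: 26.5
eef_pos: [624.6, -118.8, 220.6]
tcp_rot: [-1.901, -0.003, -0.131]
ft_force: [0.4, 14.7, 7.1]
opening: 0.001
```

Request:
jog_arm([
  {"dx":-0.0002,"dy":-0.0015,"dz":0,"rx":0,"ry":0,"rz":0,"gripper":0},
])

```text
t: 26.6
eef_pos: [624.4, -120.2, 220.6]
tcp_rot: [-1.901, -0.003, -0.131]
ft_force: [-0.1, 15.6, 7.4]
opening: 0.004
```

Request:
jog_arm([
  {"dx":-0.0002,"dy":-0.0015,"dz":0,"rx":0,"ry":0,"rz":0,"gripper":0},
])

```text
t: 26.7
eef_pos: [624.2, -121.6, 220.5]
tcp_rot: [-1.901, -0.003, -0.131]
ft_force: [-0.1, 15.6, 5.5]
opening: 0.005
```

Request:
jog_arm([
  {"dx":-0.0001,"dy":-0.001,"dz":0,"rx":0,"ry":0,"rz":0,"gripper":0},
])

```text
t: 26.8
eef_pos: [624.1, -122.5, 220.5]
tcp_rot: [-1.9, -0.002, -0.131]
ft_force: [0.5, 16.0, 5.7]
opening: 0.004
```

```bash
python3 look.py 18; python3 - <<'E'
import cv2,numpy as np
from h import *
edge()
a=[cv2.imread(f"pics/s{k}.png")[240:400,320:460] for k in(14,15,17,18)]
cv2.imwrite("pics/cmp18.png",cv2.resize(np.vstack([np.hstack(a[:2]),np.hstack(a[2:])]),None,fx=1.85,fy=1.85,interpolation=cv2.INTER_CUBIC))
E
```

```text
t 26.8 tcp [ 624.1 -122.5  220.5] rot [-1.9   -0.002 -0.131] clamp [  -0.7 -114.8  220.5] Fcl [-1.5 16.   5.7] open 0.004 j6 [-0.16  0.52  1.55 -0.38  1.08  0.15]
-10 [  -0.7 -127.9  213.3]
10 [  -0.6 -109.   206.9]
```

View pics/cmp18.png

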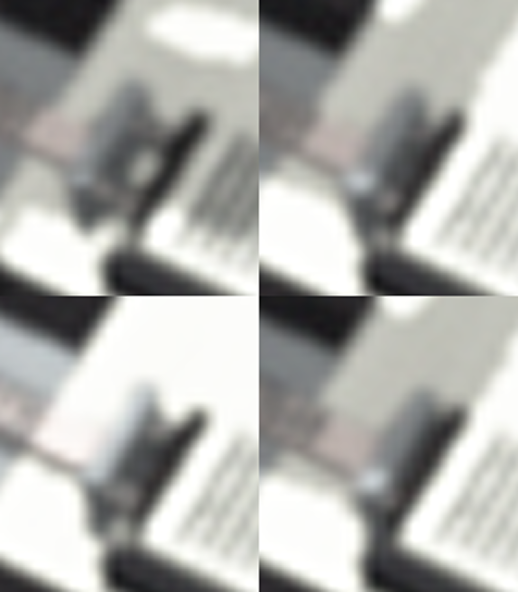

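Request:
jog_arm([
  {"dx":0.0013,"dy":0.01,"dz":0,"rx":0,"ry":0,"rz":0,"gripper":0},
  {"dx":0.0019,"dy":0.015,"dz":0,"rx":0,"ry":0,"rz":0,"gripper":0},
  {"dx":0.0019,"dy":0.015,"dz":0,"rx":0,"ry":0,"rz":0,"gripper":0},
  {"dx":0.0019,"dy":0.015,"dz":0,"rx":0,"ry":0,"rz":0,"gripper":0},
  {"dx":0.0014,"dy":0.011,"dz":0,"rx":0,"ry":0,"rz":0,"gripper":0},
  {"dx":0,"dy":0,"dz":0.04,"rx":0,"ry":0,"rz":0,"gripper":0},
  {"dx":0,"dy":0,"dz":0.045,"rx":0,"ry":0,"rz":0,"gripper":0},
])

```text
t: 27.6
eef_pos: [631.9, -57.5, 304.7]
tcp_rot: [-1.904, 0.002, -0.13]
ft_force: [1.2, -0.2, 1.5]
opening: 0.003
```

Request:
jog_arm([
  {"dx":-0.04,"dy":0,"dz":0.01,"rx":0,"ry":0,"rz":0,"gripper":0},
  {"dx":-0.045,"dy":0,"dz":0,"rx":0,"ry":0,"rz":0,"gripper":0},
  {"dx":-0.045,"dy":0,"dz":0,"rx":0,"ry":0,"rz":0,"gripper":0},
  {"dx":-0.045,"dy":0,"dz":0,"rx":0,"ry":0,"rz":0,"gripper":0},
  {"dx":-0.03,"dy":0,"dz":0,"rx":0,"ry":0,"rz":0,"gripper":0},
  {"dx":0,"dy":0,"dz":0,"rx":0,"ry":0,"rz":0,"gripper":0},
])

```text
t: 28.2
eef_pos: [424.3, -57.9, 315.8]
tcp_rot: [-1.904, -0.002, -0.131]
ft_force: [0.0, -0.0, 0.1]
opening: 0.005
```

```bash
python3 look.py 19; python3 - <<'E'
import cv2,numpy as np
from h import *
a=[cv2.imread(f"pics/s{k}.png")[240:440,320:520] for k in(17,19)]
cv2.imwrite("pics/cmp19.png",cv2.resize(np.hstack(a),None,fx=2,fy=2,interpolation=cv2.INTER_CUBIC))
b=env.read_camera("scene")[:,:,::-1].copy(); tb=env.read_camera("top")[:,:,::-1].copy()
cv2.imwrite("pics/scene19.png",b);cv2.imwrite("pics/top19.png",tb)
for n in("top","scene"):
    ys=np.arange(-230,-180,2.)
    P=proj(n,T(C,[(0,y,42) for y in ys])).astype("f4")
    for k in("17","19"): print(n,k,cv2.remap(cv2.imread(f"pics/{n}{k}.png"),P[None,:,0].copy(),P[None,:,1].copy(),cv2.INTER_LINEAR)[0].mean(1).round().astype(int))
E
```

```text
t 28.2 tcp [424.3 -57.9 315.8] rot [-1.904 -0.002 -0.131] clamp [-207.   -76.1  315.8] Fcl [ 0.  -0.   0.1] open 0.005 j6 [-0.09  0.13  1.88 -0.36  1.16  0.19]
top 17 [213 210 209 210 209 207 208 212 226 238 249 249 248 248 248 247 247 247
 247 247 248 250 252 249 241]
top 19 [213 211 209 208 208 210 207 205 204 210 220 237 251 249 248 248 248 247
 247 247 248 250 252 248 241]
scene 17 [ 64  91 121 149 174 186 196 207 220 229 237 243 245 244 242 238 229 217
 203 191 188 189 188 187 188]
scene 19 [ 64  90 120 149 175 185 190 192 195 202 212 224 235 240 240 237 229 217
 203 191 188 190 188 187 188]
```

View pics/cmp19.png

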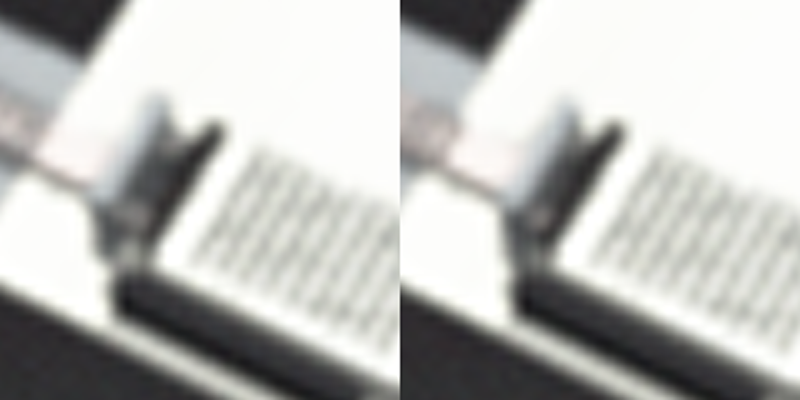

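View pics/s19.png

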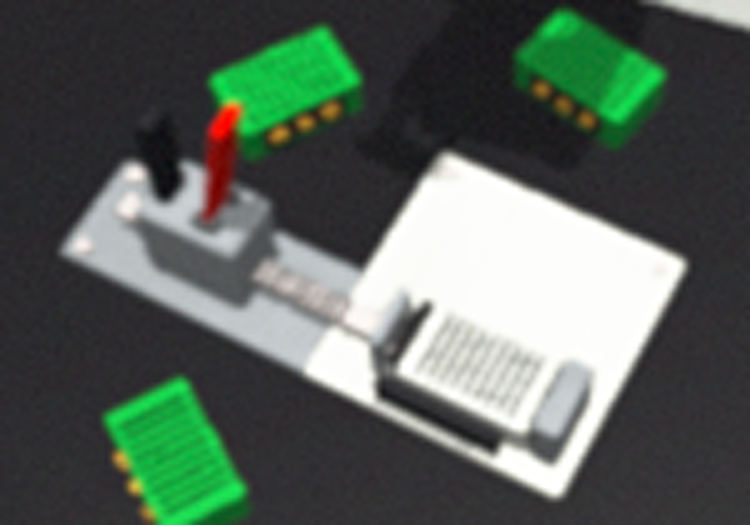

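```bash
python3 -c "
from cell import env
print(env.job_done())"
```

```text
the job is handed in; nothing more can be done
None
```

The module is home and gripped, and the job is handed in at about 28 s. I checked the final pad position only from camera images, to about ±2 mm.

- **Sliding:** I pushed the module along the bed with two open fingertips on its socket face. At the back stop the force rose sharply to about 16 N, and the images showed it square there.
- **Squeezing:** It took six squeezes of the trigger, each fully released. I ended the fifth at about 16.5 N and the sixth at 16 N, inside the 16–19 N firm band. The jaw itself was never pushed.
- **Sixth squeeze:** After the fifth, the pad face had settled to about y 45 mm, right at the edge of a firm grip. One more squeeze gained about one tooth, roughly 4–4.5 mm.
- **Last checks:**
    - The pad face is at about y 49 mm, so the pad is pushed in about 9 mm (firm is 5–14 mm).
    - The module is against both the back stop and the fixed jaw, and the trigger is upright and released.
    - The arm is clear, with no force on the tool.
- **Disagreement:** By eye from the pictures, the jaw travel in the last two squeezes came out 2–4 mm different from what the trigger travel and rod end suggested. I relied on the rod end, where the two cameras agreed to within about 1 mm.
- **Bystanders:** The arm stayed clear of the meter, the jar, the screwdriver and the green look-alikes, though I did not measure their positions again at the end.

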